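Cull and spray a batch of shoe heels

ROBOT

A 6-joint arm with a two-finger parallel gripper is mounted at the origin on the work surface. World frame = base frame: x ahead of the robot, y to its left, z up, the work surface at z = 0. Lengths are in m, angles in rad, forces in N, time in s.
With the tool pointing down it reaches from about 0.35 to 0.725 m from the base axis. Payload 6 kg.
Tool frame: the origin (TCP) lies at the very end of the fingers, on their centre line; the grasp point (between the pads) lies behind it (manip.grip_depth is the z of the grasp point in the tool frame, in m); z points along the fingers, y is the line along which they close (so a half turn about z gives the same grasp; the last joint's range is limited). The gripper opens to 85 mm and grips with 20 to 120 N. Pads are 22 mm wide; open, the fingers measure 114 mm over their backs; the gripper's body (76 mm by 85 mm) begins 54 mm behind the grasp point. The pads swing forward as they close: fully open they stand 13 mm farther back than shut.
Start: joints at [-0.893, 0.04, 0.085, 0, -1.615, -0.334], TCP at [0.202, -0.565, 0.231] pointing down, gripper open.
Joint ranges: [-2.56, 2.56], [-1.29, 2.01], [-1.08, 1.49], [-3.29, 1.98], [-2.81, -0.18], [-2.99, 2.99]. Speed limits (rad/s): [2.57, 2.57, 3.01, 3.14, 3.14, 3.14].

INTERFACE

Orientations are given as a rotation vector (axis times angle).
In Python, from bench import manip, eyes gives the robot as it stands.
- The arm moves only by the tool move_arm, never from a script. Its argument "targets" is a list that holds one entry, the list of rows, each a list of 7 numbers: the opening, from 0 (shut) to 1 (fully open), then the shift along the tool's x, y, z normalised to -1 to 1, where 1 is 50 mm, then the turn, a rotation vector about the tool's x, y, z normalised to -1 to 1, where 1 is 0.1 rad. In form: [[[gripper, tx, ty, tz, wx, wy, wz], ...]]. A call has 1 to 12 rows; each row shifts and turns the commanded pose from where the row before left it, along the tool's axes as they then stand; what a row does not reach is not made up. A row lasts 1/10 s, in which the tool goes at most 50 mm and 8.59 degrees, less where a joint would pass 70% of its speed; a pose out of reach is approached as far as the arm can. A call with a number of a shift or a turn outside -1 to 1 is refused whole. A call with a gripper value outside its range is refused whole. The fingers move at their own pace and stop on an object; the grip force is fixed at half the most. Time passes only in rows, so rows that do not move let the fingers close. It gives the time, the measured TCP pose, the force, the opening and the grip force at its end, in the units of the state.
- manip.read_state(): the state, without advancing time (a new reading comes with each control period).
- eyes.capture(name): name is "side" or "top" or "wrist"; returns (picture, depth): 480x640x3 uint8, red, green, blue; 480x640 float32, m along the optical axis (not along the pixel's ray), 0 where there is no reading.
- eyes.camera_params(name): a dict with "fx", "fy", "cx", "cy" (pixels), "eye" and "rotation" of the camera in the world. Camera axes: x right, y up, looking along -z (the intrinsics and any distortion apply to the point x, -y, -z); pixel columns grow to the right and rows downward; lengths in m; the calibration is good to about 2 mm. A picture is of the moment at which its call begins: read the wrist's pose just before it. camera_params takes no time and is no camera call; for the wrist camera it gives the pose at the moment of the call.
- manip.sign_off(): hands the job in; it is judged then, once.
The state is a dict: "clock": time; "joint_positions": joint angles; "joint_velocities": joint speeds; "tau": joint torques, N m; "ee_pos": TCP position; "orientation": TCP orientation; "wrist_force": force on the tool from outside, world axes, zero at the start; "torque": the same for the moment, N m; "width": opening from 0.0 (shut) to 1.0 (fully open); "grasp_force": force on a finger pad.
Only numpy, scipy, OpenCV 4.12 (cv2) and the standard library are available. Lean on these libraries where they do the work, as an engineer would, in place of code of your own. Each camera call takes 0.05 s, during which the arm holds its last target. There are 200 camera calls.

TASK

First clear the shoe brush out of the spray tray and lay it, bristles down, in its wooden tray. Then go through the heels on the green mat: stand every sound one upright in the spray tray, none touching another, and throw the faulty ones (chipped, or shorter than the rest) into the grey scrap box. When the mat is empty and the batch sorted, press the spray can's cap right down for a moment to coat the heels and let it spring back up, leaving the other things on the bench alone.

Things in the scene. Friction and masses are not known exactly. Their poses are not given: they have to be found in the camera images.
- spray_tray: FIXED shallow steel tray lined with white paper, 243 mm (x) by 208 mm (y) outside, walls 4 mm thick and 16 mm high, inner floor 4 mm above its origin; its origin is the middle of its underside, z up. A spray can stands clamped beside it, the can's axis at x = 0, y = -158 mm in the tray's frame, radius 27 mm, nozzle aimed over the tray (+y)
- cap (a joint): black spray cap on top of the clamped can: m pressed down; 0 = up, 0.005 = fully down. Sprung: about 1 N starts it, about 6 N holds it fully down, and it springs back. It sprays when pressed further than 0.0035 for 0.2 s or more
- cap_top (a point): middle of the cap's flat top (24 mm across), about 193 mm above the bench when up; moves down with the cap
- mat: FIXED green cutting mat, 250 mm (x) by 280 mm (y), 3 mm thick, on which the batch of heels stands; its origin is the middle of its underside, z up
- brush: shoe brush lying bristles down: wooden back 150 mm (along its x) by 46 mm (y), from 22 to 38 mm above its origin; pale bristle block 132 by 34 mm below that, 0 to 22 mm; origin: middle of the underside of the bristles, z up through the wooden back. At the start it lies in the spray tray
- brush_tray: FIXED shallow dark wooden tray for the brush, 205 mm (x) by 105 mm (y) outside, walls 5 mm thick and 16 mm high, inner floor 5 mm above its origin; its origin is the middle of its underside, z up
- scrap_box: FIXED open grey plastic scrap box, 160 by 160 mm outside, walls 4 mm thick and 50 mm high, inner floor 4 mm above its origin; its origin is the middle of its underside, z up
- polish_tin: red polish tin, diameter 75 mm, 25 mm high, bystander beyond the work; its origin is the middle of its underside, z up
- hammer: shoemaker's hammer about 270 mm long lying on the bench, bystander
- dye_bottle: small amber bottle, diameter 48 mm, 95 mm high, bystander; its origin is the middle of its underside, z up
- heel_a: stacked-leather shoe heel, D-shaped from above, 40 by 40 mm: flat face at its x = +20 mm, flat sides at y = -20 and +20 mm, half-round back (radius 20) to x = -20 mm; SOUND: whole, six 7 mm lifts, 42 mm high. Origin: centre of the D's underside, z up. Absent in some runs
- heel_b: stacked-leather shoe heel, D-shaped from above, 40 by 40 mm: flat face at its x = +20 mm, flat sides at y = -20 and +20 mm, half-round back (radius 20) to x = -20 mm; FAULTY, chipped: 42 mm high, but the corner at +x, +y is broken off over the full height (slanting break from x = -2, y = +20 to x = +20, y = -2 mm). Origin: centre of the D's underside, z up. Absent in some runs
- heel_c: stacked-leather shoe heel, D-shaped from above, 40 by 40 mm: flat face at its x = +20 mm, flat sides at y = -20 and +20 mm, half-round back (radius 20) to x = -20 mm; SOUND: whole, six 7 mm lifts, 42 mm high. Origin: centre of the D's underside, z up. Absent in some runs
- heel_d: stacked-leather shoe heel, D-shaped from above, 40 by 40 mm: flat face at its x = +20 mm, flat sides at y = -20 and +20 mm, half-round back (radius 20) to x = -20 mm; SOUND: whole, six 7 mm lifts, 42 mm high. Origin: centre of the D's underside, z up. Absent in some runs
- heel_e: stacked-leather shoe heel, D-shaped from above, 40 by 40 mm: flat face at its x = +20 mm, flat sides at y = -20 and +20 mm, half-round back (radius 20) to x = -20 mm; FAULTY, too short: whole outline but only four lifts, 28 mm high instead of 42. Origin: centre of the D's underside, z up. Absent in some runs
- heel_f: stacked-leather shoe heel, D-shaped from above, 40 by 40 mm: flat face at its x = +20 mm, flat sides at y = -20 and +20 mm, half-round back (radius 20) to x = -20 mm; SOUND: whole, six 7 mm lifts, 42 mm high. Origin: centre of the D's underside, z up. Absent in some runs
- heel_g: stacked-leather shoe heel, D-shaped from above, 40 by 40 mm: flat face at its x = +20 mm, flat sides at y = -20 and +20 mm, half-round back (radius 20) to x = -20 mm; FAULTY, chipped: 42 mm high, but the corner at +x, +y is broken off over the full height (slanting break from x = -2, y = +20 to x = +20, y = -2 mm). Origin: centre of the D's underside, z up. Absent in some runs
- heel_h: stacked-leather shoe heel, D-shaped from above, 40 by 40 mm: flat face at its x = +20 mm, flat sides at y = -20 and +20 mm, half-round back (radius 20) to x = -20 mm; SOUND: whole, six 7 mm lifts, 42 mm high. Origin: centre of the D's underside, z up. Absent in some runs
- heel_i: stacked-leather shoe heel, D-shaped from above, 40 by 40 mm: flat face at its x = +20 mm, flat sides at y = -20 and +20 mm, half-round back (radius 20) to x = -20 mm; FAULTY, too short: whole outline but only four lifts, 28 mm high instead of 42. Origin: centre of the D's underside, z up. Absent in some runs

How it is judged:
On the way, in this order (a step that is already met when the one before it is completed fails the run):
1. the brush has been cleared away into its wooden tray, bristles down (x of brush in the frame of brush_tray between -0.034 and 0.034 m and y of brush in the frame of brush_tray between -0.034 and 0.034 m and z of brush in the frame of brush_tray between 0 and 0.012 m and angle between brush's own z axis and vertical below 0.1 rad), for 0.2 s.
2. all sound heels stand apart in the spray tray and all faulty ones are in the scrap box (x of heel_a in the frame of spray_tray between -0.102 and 0.102 m and y of heel_a in the frame of spray_tray between -0.085 and 0.085 m and z of heel_a in the frame of spray_tray between 0 and 0.01 m and angle between each of heel_a, heel_c, heel_d, heel_f, heel_h's own z axis and vertical below 0.1 rad and linear speed of each of heel_a, heel_c, heel_d, heel_f, heel_h, heel_b, heel_g, heel_e, heel_i below 0.02 m/s and x of heel_c in the frame of spray_tray between -0.102 and 0.102 m and y of heel_c in the frame of spray_tray between -0.085 and 0.085 m and z of heel_c in the frame of spray_tray between 0 and 0.01 m and x of heel_d in the frame of spray_tray between -0.102 and 0.102 m and y of heel_d in the frame of spray_tray between -0.085 and 0.085 m and z of heel_d in the frame of spray_tray between 0 and 0.01 m and x of heel_f in the frame of spray_tray between -0.102 and 0.102 m and y of heel_f in the frame of spray_tray between -0.085 and 0.085 m and z of heel_f in the frame of spray_tray between 0 and 0.01 m and x of heel_h in the frame of spray_tray between -0.102 and 0.102 m and y of heel_h in the frame of spray_tray between -0.085 and 0.085 m and z of heel_h in the frame of spray_tray between 0 and 0.01 m and contact force between heel_a and heel_c below 0.03 N and contact force between each of heel_a, heel_c and heel_d below 0.03 N and contact force between each of heel_a, heel_c, heel_d and heel_f below 0.03 N and contact force between each of heel_a, heel_c, heel_d, heel_f and heel_h below 0.03 N and x of heel_b in the frame of scrap_box between -0.08 and 0.08 m and y of heel_b in the frame of scrap_box between -0.08 and 0.08 m and z of heel_b in the frame of scrap_box between 0 and 0.075 m and x of heel_g in the frame of scrap_box between -0.08 and 0.08 m and y of heel_g in the frame of scrap_box between -0.08 and 0.08 m and z of heel_g in the frame of scrap_box between 0 and 0.075 m and x of heel_e in the frame of scrap_box between -0.08 and 0.08 m and y of heel_e in the frame of scrap_box between -0.08 and 0.08 m and z of heel_e in the frame of scrap_box between 0 and 0.075 m and x of heel_i in the frame of scrap_box between -0.08 and 0.08 m and y of heel_i in the frame of scrap_box between -0.08 and 0.08 m and z of heel_i in the frame of scrap_box between 0 and 0.075 m), for 0.2 s.
3. the spray cap is pressed right down (value of joint cap above 0.0035 m), for 0.2 s.
4. the spray cap has sprung back up (value of joint cap below 0.0012 m), for 0.2 s.
At the end, for the whole second after the job is handed in: brush bristles down in its tray, within 34 mm of its middle each way; each sound heel flat on the spray tray's floor, upright within 0.1 rad, at rest, touching no other sound heel; each faulty heel at rest in the scrap box; cap up (under 1.2 mm down) (all of step 1 and all of step 2 and value of joint cap below 0.0012 m).
It fails at once if the can is sprayed while the brush or a faulty heel is in the spray tray, or while a heel is still on the mat (value of joint cap above 0.0025 m and ((x of brush in the frame of spray_tray between -0.11 and 0.11 m and y of brush in the frame of spray_tray between -0.09 and 0.09 m and z of brush in the frame of spray_tray between -0.01 and 0.06 m) or (x of heel_b in the frame of spray_tray between -0.11 and 0.11 m and y of heel_b in the frame of spray_tray between -0.09 and 0.09 m and z of heel_b in the frame of spray_tray between -0.01 and 0.06 m) or (x of heel_g in the frame of spray_tray between -0.11 and 0.11 m and y of heel_g in the frame of spray_tray between -0.09 and 0.09 m and z of heel_g in the frame of spray_tray between -0.01 and 0.06 m) or (x of heel_e in the frame of spray_tray between -0.11 and 0.11 m and y of heel_e in the frame of spray_tray between -0.09 and 0.09 m and z of heel_e in the frame of spray_tray between -0.01 and 0.06 m) or (x of heel_i in the frame of spray_tray between -0.11 and 0.11 m and y of heel_i in the frame of spray_tray between -0.09 and 0.09 m and z of heel_i in the frame of spray_tray between -0.01 and 0.06 m) or (x of heel_a in the frame of mat between -0.11 and 0.11 m and y of heel_a in the frame of mat between -0.125 and 0.125 m and z of heel_a in the frame of mat between -0.01 and 0.05 m) or (x of heel_c in the frame of mat between -0.11 and 0.11 m and y of heel_c in the frame of mat between -0.125 and 0.125 m and z of heel_c in the frame of mat between -0.01 and 0.05 m) or (x of heel_d in the frame of mat between -0.11 and 0.11 m and y of heel_d in the frame of mat between -0.125 and 0.125 m and z of heel_d in the frame of mat between -0.01 and 0.05 m) or (x of heel_f in the frame of mat between -0.11 and 0.11 m and y of heel_f in the frame of mat between -0.125 and 0.125 m and z of heel_f in the frame of mat between -0.01 and 0.05 m) or (x of heel_h in the frame of mat between -0.11 and 0.11 m and y of heel_h in the frame of mat between -0.125 and 0.125 m and z of heel_h in the frame of mat between -0.01 and 0.05 m) or (x of heel_b in the frame of mat between -0.11 and 0.11 m and y of heel_b in the frame of mat between -0.125 and 0.125 m and z of heel_b in the frame of mat between -0.01 and 0.05 m) or (x of heel_g in the frame of mat between -0.11 and 0.11 m and y of heel_g in the frame of mat between -0.125 and 0.125 m and z of heel_g in the frame of mat between -0.01 and 0.05 m) or (x of heel_e in the frame of mat between -0.11 and 0.11 m and y of heel_e in the frame of mat between -0.125 and 0.125 m and z of heel_e in the frame of mat between -0.01 and 0.05 m) or (x of heel_i in the frame of mat between -0.11 and 0.11 m and y of heel_i in the frame of mat between -0.125 and 0.125 m and z of heel_i in the frame of mat between -0.01 and 0.05 m))).
It fails at once if the polish tin, hammer or dye bottle is moved more than 30 mm (distance of any of polish_tin, hammer, dye_bottle from where it was at the start of the episode above 0.03 m).
Of heel_a, heel_c, heel_d, heel_f, heel_h only 3 to 4 are there at a start; the rules pass over those that are not, and their reading is None.
Of heel_b, heel_g, heel_e, heel_i only 3 to 4 are there at a start; the rules pass over those that are not, and their reading is None.
At some moment in a run one of heel_a, heel_c, heel_d, heel_f, heel_h, heel_b, heel_g, heel_e, heel_i may be knocked a few centimetres aside while the robot is not near it.
It also fails if it takes over 210 s, if anything falls off the work surface, if the arm or the gripper's body presses on something with over 40 N, if the wrist force passes 120 N, or if a joint passes its speed limit or range.

## Working session

There is one attempt and no reset: what is moved stays moved. The work goes in short steps, Python scripts to look and compute and a tool call to move; the robot and the scene stay as the last step left them, time stands still between calls to the robot, and variables do not carry over. Pictures are saved under pics/ and viewed, at most 14 in all, crops included, and the job is handed in when it is done.

Besides the shell and the picture viewer there is one more tool, called after ">>>" as name(argument=value, ...) on one line, values as JSON. move_arm: Moves the arm, as the interface text tells. Its arguments: {"type":"object","properties":{"targets":{"type":"array"}},"required":["targets"]}

```bash
ls; mkdir -p pics
cat > h.py <<'E'
import numpy as np, cv2
from scipy.spatial.transform import Rotation as R
from bench import manip, eyes
def shot(n,fn=None):
    p=eyes.camera_params(n); im,d=eyes.capture(n)
    if fn: cv2.imwrite('pics/'+fn,im[:,:,::-1]); np.savez('pics/'+fn+'.npz',d=d,im=im,**{k:np.array(p[k]) for k in ['fx','fy','cx','cy','eye','rotation']})
    return im,d,p
def world(p,d):
    v,u=np.mgrid[0:480,0:640]
    c=np.stack([(u-p['cx'])/p['fx']*d,-(v-p['cy'])/p['fy']*d,-d],-1)
    Rm=np.array(p['rotation']); Rm=Rm if Rm.shape==(3,3) else R.from_rotvec(Rm).as_matrix()
    return c@Rm.T+np.array(p['eye'])
E
python3 - <<'E'
from h import *
print(manip.read_state(), manip.grip_depth)
for n in ['top','side']:
    im,d,p=shot(n,n+'0.png'); print(p)
E
```

```text
pics
{'clock': 0.0, 'joint_positions': array([-8.93276568e-01,  4.08288176e-02,  8.38054402e-02, -4.34123606e-04,
       -1.61550883e+00, -3.33707473e-01]), 'joint_velocities': array([-0.00140021, -0.00038481,  0.00122688,  0.00164071, -0.00068769,
        0.00113377]), 'tau': array([ 3.61024859e-04, -3.68203890e+01,  3.47411335e+01,  6.93238556e+00,
       -5.30905992e-03,  2.36116065e-06]), 'ee_pos': array([ 0.20220816, -0.56455121,  0.23027208]), 'orientation': array([ 5.37353385e-01, -3.09482633e+00, -2.71511031e-03]), 'wrist_force': array([ 0.38304552, -0.45406719, -0.27098229]), 'torque': array([ 0.00745154, -0.00112463,  0.03898596]), 'grasp_force': 0.0, 'width': 1.0021106205534327} -0.0187
{'fx': 512.6820829556366, 'fy': 512.6820829556366, 'cx': 318.9510120204692, 'cy': 242.04137654514543, 'eye': array([ 0.54172437, -0.01015953,  1.23048022]), 'rotation': array([ 0.01695409, -0.02949484, -1.54563328])}
{'fx': 613.8023367306406, 'fy': 613.8023367306406, 'cx': 326.5457537642009, 'cy': 246.76320925609917, 'eye': array([0.31544762, 1.12794734, 0.93056774]), 'rotation': array([ 0.14490743, -1.37360424, -2.57780268])}
```

View pics/top0.png

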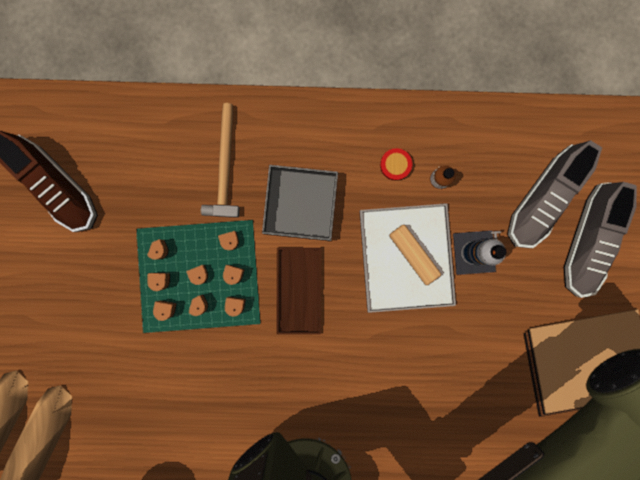

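View pics/side0.png

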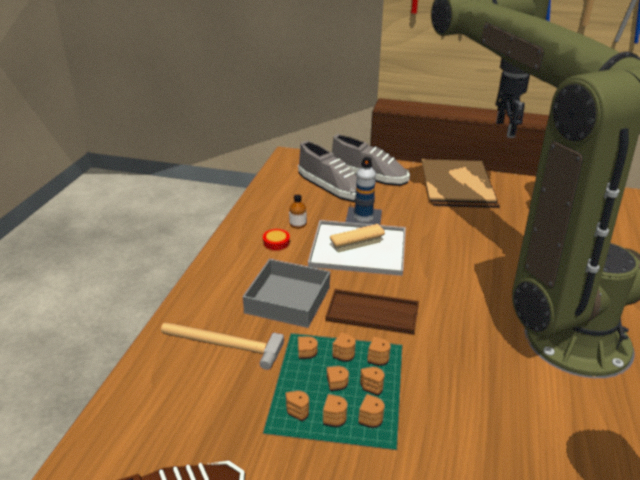

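The top view shows 8 heels on the mat: (158,250), (230,240), (157,281), (198,274), (233,274), (163,310), (198,305), (234,306). The scrap box is at (302,203), the brush tray at (300,290), the spray tray at (408,258) with the brush at (416,255), and the cap near (498,250). The side view also shows 8 heels, and the bystanders are well clear. Next I'll fit the poses from depth.

```bash
cat >> h.py <<'E'
from scipy.optimize import minimize
D=np.array([[20,-20],[20,20],[0,20]]+[[20*np.cos(a),20*np.sin(a)] for a in np.linspace(np.pi/2,3*np.pi/2,24)]+[[0,-20]],float)/1000
C=np.array([[20,-20],[20,-2],[-2,20]]+[[20*np.cos(a),20*np.sin(a)] for a in np.linspace(np.pi/2+.1,3*np.pi/2,24)]+[[0,-20]],float)/1000
B=np.array([[75,-23],[75,23],[-75,23],[-75,-23]],float)/1000
def sd(pts,poly,x,y,t):   # signed distance, + inside
    q=((pts-[x,y])@np.array([[np.cos(t),-np.sin(t)],[np.sin(t),np.cos(t)]])).astype(np.float32)
    pc=poly.astype(np.float32).reshape(-1,1,2)
    return np.array([cv2.pointPolygonTest(pc,(float(a),float(b)),True) for a,b in q])
def fit(pts,lab,poly,x,y,ts):
    f=lambda s:np.mean((1/(1+np.exp(-np.clip(sd(pts,poly,*s)/.0008,-40,40)))-lab)**2)
    best=None
    for t in ts:
        r=minimize(f,[x,y,t],method='Nelder-Mead',options=dict(initial_simplex=[[x,y,t],[x+.004,y,t],[x,y+.004,t],[x,y,t+.25]],xatol=1e-4,fatol=1e-5,maxiter=120))
        if best is None or r.fun<best.fun: best=r
    return best
def heels(W,roi,zlo=.024):
    """roi: x0,x1,y0,y1"""
    m=(W[...,2]>zlo)&(W[...,2]<.075)&(W[...,0]>roi[0])&(W[...,0]<roi[1])&(W[...,1]>roi[2])&(W[...,1]<roi[3])
    n,l,st,_=cv2.connectedComponentsWithStats(m.astype(np.uint8))
    out=[]
    for i in range(1,n):
        if st[i,4]<60: continue
        z=np.median(np.sort(W[...,2][l==i])[-int(st[i,4]*.6):])
        P=W[(l==i)&(W[...,2]>z-.006)]; c=P[:,:2].mean(0)
        near=np.hypot(W[...,0]-c[0],W[...,1]-c[1])<.032
        near=near&np.isfinite(W[...,2])
        lab=((W[...,2]>z-.006)&(W[...,2]<z+.01))[near].astype(float); pts=W[...,:2][near]
        r={k:fit(pts,lab,p,c[0],c[1],np.arange(0,6.28,.785)) for k,p in (('D',D),('chip',C))}
        v,u=np.argwhere(l==i).mean(0)
        k=min(r,key=lambda k:r[k].fun)
        out.append((z,k,r[k].x,r['D'].fun,r['chip'].fun,(u,v),len(P)))
    return out
E
python3 - <<'E'
from h import *
a=np.load('pics/top0.png.npz'); W=world(a,a['d']); im=a['im'].astype(int)
t=lambda u,v:W[v,u].round(4)
print('bench',t(340,400),t(100,120),'mat',t(180,225),t(250,320),'tray floor',t(375,290),'scrap',t(300,200),'btray',t(300,290),'cap',t(498,250))
for h in heels(W,(.30,.62,.12,.45)): print(round(h[0],4),h[1],h[2].round(4),round(h[3],4),round(h[4],4),np.round(h[5]),h[6])
def rect(m,name):
    m=cv2.morphologyEx(m.astype(np.uint8),cv2.MORPH_OPEN,np.ones((2,2)))
    n,l,st,_=cv2.connectedComponentsWithStats(m); i=1+np.argmax(st[1:,4])
    P=W[l==i]; print(name,cv2.minAreaRect(P[:,:2].astype(np.float32)*1000),np.median(P[:,2]).round(4),st[i])
v,u=np.mgrid[0:480,0:640]; z=W[...,2]
rect((z>.004)&(z<.06)&(u>355)&(u<458)&(v>198)&(v<318),'spray')
rect((z>.032)&(z<.06)&(u>370)&(u<446)&(v>210)&(v<300),'brush')
rect((z>.004)&(z<.03)&(u>266)&(u<335)&(v>242)&(v<340),'btray')
rect((z>.04)&(z<.06)&(u>250)&(u<350)&(v>150)&(v<250),'scrap')
rect((im[...,1]>im[...,0]+20)&(u<270)&(v>210),'mat')
rect((z>.18)&(z<.2)&(u>455)&(u<520)&(v>215)&(v<285),'cap')
E
```

```text
bench [ 0.203  -0.0791 -0.0023] [ 0.8598  0.5161 -0.0022] mat [ 6.109e-01  3.147e-01 -6.000e-04] [0.3884 0.1401 0.0028] tray floor [ 4.668e-01 -1.567e-01 -1.000e-04] scrap [0.678  0.0284 0.0033] btray [0.4626 0.0229 0.0027] cap [ 0.5656 -0.3812  0.1947]
0.0316 D [0.5736 0.1947 0.3056] 0.0308 0.0793 [228. 241.] 254
0.045 chip [0.5478 0.3622 0.4513] 0.0506 0.0458 [156. 250.] 231
0.0455 D [ 0.4937  0.1835 -0.2538] 0.028 0.0806 [232. 275.] 268
0.0313 D [0.491  0.2652 0.4199] 0.0371 0.0877 [197. 275.] 261
0.0448 D [0.4745 0.3566 6.2923] 0.0395 0.096 [156. 281.] 281
0.0449 chip [0.4196 0.2637 0.5188] 0.0519 0.0388 [197. 306.] 226
0.0453 D [ 0.4201  0.1772 -0.1422] 0.0321 0.0883 [233. 306.] 274
0.0449 D [ 0.4065  0.3416 -0.1619] 0.0434 0.0947 [162. 311.] 278
spray ((566.9229125976562, -175.1808624267578), (304.54425048828125, 136.82424926757812), 74.48869323730469) 0.0407 [ 387  224   56   66 1475]
brush ((567.8084716796875, -172.6451416015625), (304.7648010253906, 124.28309631347656), 76.93435668945312) 0.0413 [ 390  226   52   61 1260]
btray ((457.5370788574219, 24.987545013427734), (206.0753631591797, 105.17933654785156), 1.353348731994629) 0.0069 [ 277  249   45   87 1050]
scrap ((620.0078125, 80.77435302734375), (225.2595672607422, 82.74787139892578), 29.10484504699707) 0.0403 [263 172   8  63 135]
mat ((495.1920166015625, 195.94161987304688), (247.97779846191406, 419.54595947265625), 5.855423927307129) 0.0023 [ 138  221  123  112 9102]
cap ((559.3004150390625, -421.8731384277344), (99.97506713867188, 28.321077346801758), 89.0924072265625) 0.1919 [492 246  15  15 161]
```

```bash
cat >> h.py <<'E'
def onplane(p,u,v,z):
    Rm=R.from_rotvec(np.array(p['rotation']).ravel()).as_matrix()
    u=np.asarray(u,float);v=np.asarray(v,float)
    r=np.stack([(u-p['cx'])/p['fx'],-(v-p['cy'])/p['fy'],-np.ones_like(u)],-1)@Rm.T
    e=np.array(p['eye']); return e+r*((z-e[2])/r[...,2])[...,None]
E
python3 - <<'E'
from h import *
a=np.load('pics/top0.png.npz'); W=world(a,a['d']); im=a['im'].astype(int); z=W[...,2]
v,u=np.mgrid[0:480,0:640]
def rect(m,name,zz):
    m=cv2.morphologyEx(m.astype(np.uint8),cv2.MORPH_OPEN,np.ones((3,3)))
    n,l,st,_=cv2.connectedComponentsWithStats(m); i=1+np.argmax(st[1:,4])
    V,U=np.nonzero(l==i); P=onplane(a,U,V,zz); print(name,cv2.minAreaRect(P[:,:2].astype(np.float32)*1000),st[i])
rect((im.min(-1)>150)&(u>350)&(u<460)&(v>195)&(v<320),'spray floor',.004)
rect((z>.032)&(z<.06)&(u>370)&(u<446)&(v>210)&(v<300),'brush',.042)
rect((im.sum(-1)<170)&(u>266)&(u<335)&(v>242)&(v<340),'btray',.016)
rect((abs(im[...,0]-im[...,2])<25)&(u>255)&(u<350)&(v>155)&(v<250),'scrap',.05)
rect((im[...,1]>im[...,0]+20)&(u<270)&(v>210),'mat',.003)
rect((z>.18)&(z<.205)&(u>455)&(u<520)&(v>215)&(v<285),'cap',.193)
print(np.round(z[240:262:3,480:512:3],3))
I=a['im'][:,:,::-1]
A=cv2.resize(I[215:335,135:265],(520,480),interpolation=cv2.INTER_CUBIC)
B_=cv2.resize(I[225:285,450:515],(260,240),interpolation=cv2.INTER_CUBIC)
cv=np.zeros((480,780,3),np.uint8); cv[:,:520]=A; cv[:240,520:]=B_
cv2.imwrite('pics/crop1.png',cv)
E
```

```text
spray floor ((547.2147827148438, -231.49981689453125), (232.9390106201172, 194.84886169433594), 5.873346328735352) [ 364  206   88  103 6363]
brush ((552.9063720703125, -240.85850524902344), (149.1928253173828, 46.20671844482422), 37.82843780517578) [ 389  225   51   61 1252]
btray ((463.6712646484375, 22.604907989501953), (202.79258728027344, 108.89353942871094), 1.4136894941329956) [ 277  247   47   87 4051]
scrap ((667.1882934570312, 26.947399139404297), (158.89767456054688, 159.39505004882812), 85.53472137451172) [ 263  166   74   75 4725]
mat ((490.6233825683594, 267.6476745605469), (247.21705627441406, 277.27630615234375), 5.871932506561279) [ 137  221  123  111 9096]
cap ((561.5509033203125, -381.84747314453125), (24.350278854370117, 28.579435348510742), 1.426182508468628) [491 246  15  13 157]
[[ 0.076  0.077  0.004  0.147  0.145  0.147 -0.003  0.004  0.002 -0.005
   0.004]
 [ 0.118  0.148  0.149  0.156  0.156  0.158  0.152 -0.    -0.    -0.004
  -0.001]
 [ 0.137  0.147  0.155  0.159  0.162  0.181  0.188  0.182 -0.    -0.003
   0.003]
 [ 0.15   0.151  0.16   0.162  0.178  0.193  0.196  0.193  0.194 -0.003
   0.   ]
 [ 0.149  0.154  0.157  0.164  0.184  0.193  0.193  0.191  0.195  0.001
  -0.001]
 [ 0.147  0.153  0.159  0.163  0.186  0.194  0.19   0.192  0.194 -0.
  -0.004]
 [ 0.14   0.149  0.156  0.158  0.16   0.18   0.185  0.184 -0.001 -0.001
   0.003]
 [ 0.12   0.149  0.152  0.154  0.156  0.16   0.159  0.145  0.001 -0.002
  -0.002]]
```

View pics/crop1.png

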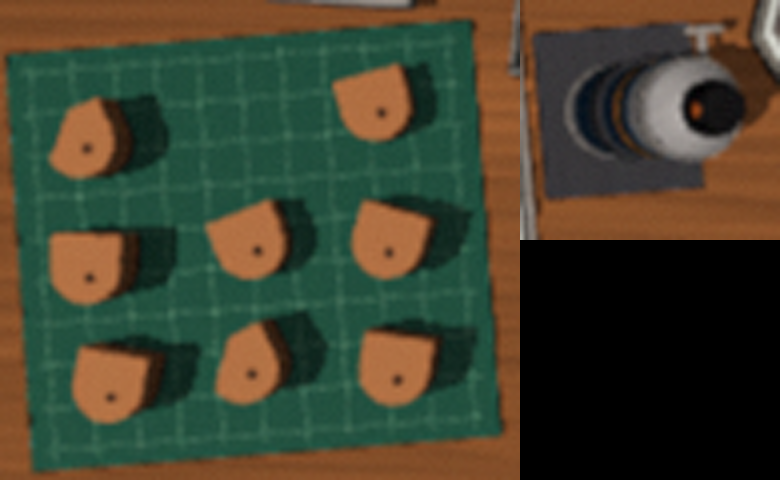

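The crop confirms the fits:
- **Chipped (corner missing):** heels at crop (90,140) and (250,365).
- **Short:** heels at crop (375,105) and (250,240).
- **Sound:** the other four.

The cap is at crop (713,107). The fitted sizes match the specification. The brush goes first.

```bash
cat >> h.py <<'E'
def legs(wps,start=None):
    """wps: list of (x,y,z,psi or None); psi = direction angle of tool y (mod pi). Prints tool units: turn first, then shifts"""
    s=manip.read_state(); p=np.array(s['ee_pos']); Rm=R.from_rotvec(s['orientation']).as_matrix()
    psi=np.arctan2(Rm[1,1],Rm[0,1])
    print('t',round(s['clock'],1),'p',p.round(4),'psi',round(psi,3),'tiltz',Rm[:,2].round(3),'w',round(s['width'],3),'q1,q6',s['joint_positions'][[0,5]].round(2))
    for x,y,z,ps in wps:
        dt=0
        if ps is not None: dt=(ps-psi+np.pi/2)%np.pi-np.pi/2; psi+=dt
        ey=np.array([np.cos(psi),np.sin(psi)]); ex=np.array([-ey[1],ey[0]])  # z down: x = y cross z
        ex=np.array([ey[1]*-1, ey[0]]); d=np.array([x,y,z])-p; p=np.array([x,y,z])
        print('turn wz total %.2f  shift tx %.2f ty %.2f tz %.2f  (lat norm %.2f)'%(-dt/.1,d[:2]@ex/.05,d[:2]@ey/.05,-d[2]/.05,np.hypot(*d[:2])/.05))
E
python3 - <<'E'
from h import *
Rm=R.from_rotvec(manip.read_state()['orientation']).as_matrix(); print(Rm.round(3))
b=np.radians(37.8)+np.pi/2; q=np.radians(1.4)+np.pi/2
legs([(.5529,-.2409,.23,b),(.5529,-.2409,.018,None),(.5529,-.2409,.118,None),(.4637,.0226,.118,q),(.4637,.0226,.021,None)])
E
```

```text
[[-0.941 -0.337 -0.001]
 [-0.337  0.941  0.001]
 [ 0.     0.002 -1.   ]]
t 0.1 p [ 0.2022 -0.5646  0.2304] psi 1.915 tiltz [-0.001  0.001 -1.   ] w 0.997 q1,q6 [-0.89 -0.33]
turn wz total -3.16  shift tx -9.51 ty 0.82 tz 0.01  (lat norm 9.54)
turn wz total 0.00  shift tx 0.00 ty 0.00 tz 4.24  (lat norm 0.00)
turn wz total 0.00  shift tx 0.00 ty 0.00 tz -2.00  (lat norm 0.00)
turn wz total 6.35  shift tx 1.65 ty 5.31 tz -0.00  (lat norm 5.56)
turn wz total 0.00  shift tx 0.00 ty 0.00 tz 1.94  (lat norm 0.00)
```

>>> move_arm(targets=[[[1,0,0,0,0,0,-0.79],[1,0,0,0,0,0,-0.79],[1,0,0,0,0,0,-0.79],[1,0,0,0,0,0,-0.79],[1,-0.95,0.08,0,0,0,0],[1,-0.95,0.08,0,0,0,0],[1,-0.95,0.08,0,0,0,0],[1,-0.95,0.08,0,0,0,0],[1,-0.95,0.08,0,0,0,0],[1,-0.95,0.08,0,0,0,0],[1,-0.95,0.08,0,0,0,0],[1,-0.95,0.08,0,0,0,0]]])

```text
clock: 1.3
ee_pos: [0.484, -0.3049, 0.231]
orientation: [1.018, -2.972, -0.001]
wrist_force: [0.0, -1.2, 0.1]
width: 0.998
grasp_force: 0.0
```

>>> move_arm(targets=[[[1,-0.95,0.09,0,0,0,0],[1,-0.96,0.09,0,0,0,0],[0.85,0,0,0.8,0,0,0],[0.85,0,0,0.8,0,0,0],[0.85,0,0,0.7,0,0,0],[0.85,0,0,0.4,0,0,0],[0.85,0,0,0,0,0,0],[0.85,0,0,0,0,0,0]]])

```text
clock: 2.1
ee_pos: [0.5529, -0.2413, 0.0969]
orientation: [1.018, -2.972, 0.001]
wrist_force: [0.5, 0.2, 0.4]
width: 0.849
grasp_force: 0.0
```

Run:
```python
from h import *
b=np.radians(37.8)+np.pi/2
legs([(.5529,-.2409,.018,b)])
shot('wrist','w1.png')
```

```text
t 2.1 p [ 0.5529 -0.2413  0.0969] psi 2.231 tiltz [-0.    -0.001 -1.   ] w 0.849 q1,q6 [-0.08 -0.83]
turn wz total 0.00  shift tx -0.00 ty 0.01 tz 1.58  (lat norm 0.01)
```

View pics/w1.png

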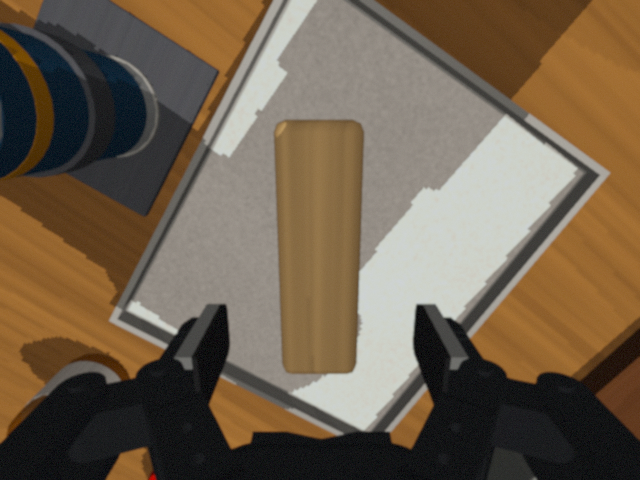

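The tool is aligned, with the brush centred between the fingers at about (320,250).

>>> move_arm(targets=[[[0.85,0,0,0.8,0,0,0],[0.85,0,0,0.78,0,0,0],[0.3,0,0,0,0,0,0],[0.3,0,0,0,0,0,0],[0.3,0,0,0,0,0,0],[0.3,0,0,0,0,0,0],[0.3,0,0,0,0,0,0],[0.3,0,0,0,0,0,0],[0.3,0,0,-0.5,0,0,0],[0.3,0,0,-0.5,0,0,0],[0.3,0,0,-0.5,0,0,0],[0.3,0,0,-0.5,0,0,0]]])

```text
clock: 3.35
ee_pos: [0.5526, -0.2409, 0.1182]
orientation: [1.018, -2.972, -0.001]
wrist_force: [-0.4, -0.9, -0.5]
width: 0.523
grasp_force: 63.6
```

>>> move_arm(targets=[[[0.3,0,0,0,0,0,0.9],[0.3,0,0,0,0,0,0.9],[0.3,0,0,0,0,0,0.9],[0.3,0,0,0,0,0,0.9],[0.3,0,0,0,0,0,0.9],[0.3,0,0,0,0,0,0.9],[0.3,0,0,0,0,0,0.95],[0.3,0.23,0.74,0,0,0,0],[0.3,0.23,0.74,0,0,0,0],[0.3,0.23,0.74,0,0,0,0],[0.3,0.23,0.74,0,0,0,0],[0.3,0.23,0.74,0,0,0,0]]])

```text
clock: 4.55
ee_pos: [0.4899, -0.0563, 0.1173]
orientation: [-0.038, 3.141, 0.0]
wrist_force: [0.5, 0.6, -1.8]
width: 0.523
grasp_force: 63.6
```

Run:
```python
from h import *
q=np.radians(1.4)+np.pi/2
legs([(.4637,.0226,.118,q),(.4637,.0226,.021,None)])
```

```text
t 4.5 p [ 0.4899 -0.0563  0.1173] psi 1.595 tiltz [ 0.  0. -1.] w 0.523 q1,q6 [ 0.3  -1.84]
turn wz total -0.00  shift tx 0.49 ty 1.59 tz -0.01  (lat norm 1.66)
turn wz total 0.00  shift tx 0.00 ty 0.00 tz 1.94  (lat norm 0.00)
```

>>> move_arm(targets=[[[0.3,0.24,0.8,0,0,0,0],[0.3,0.25,0.79,0,0,0,0],[0.3,0,0,0.7,0,0,0],[0.3,0,0,0.7,0,0,0],[0.3,0,0,0.4,0,0,0],[0.3,0,0,0.15,0,0,0],[0.3,0,0,0,0,0,0],[0.65,0,0,0,0,0,0],[0.65,0,0,0,0,0,0],[0.65,0,0,0,0,0,0],[0.65,0,0,-0.7,0,0,0],[0.65,0,0,-0.9,0,0,0]]])

```text
clock: 5.75
ee_pos: [0.4628, 0.0208, 0.0987]
orientation: [0.039, -3.137, 0.002]
wrist_force: [1.3, 0.6, 1.1]
width: 0.648
grasp_force: 0.0
```

>>> move_arm(targets=[[[0.65,0,0,-0.9,0,0,0],[0.65,0,-0.8,0,0,0,0],[0.65,0,-0.9,0,0,0,0],[0.65,0,-0.9,0,0,0,0],[0.65,0,-0.9,0,0,0,0]]])

```text
clock: 6.25
ee_pos: [0.4686, -0.1552, 0.1453]
orientation: [-0.04, 3.14, 0.0]
wrist_force: [1.1, -0.0, 0.1]
width: 0.653
grasp_force: 0.0
```

```bash
cat >> h.py <<'E'
SP=np.array([.547,-.2315]); SA=np.radians(5.87)
def spray(x,y): return SP+np.array([[np.cos(SA),-np.sin(SA)],[np.sin(SA),np.cos(SA)]])@[x,y]
def look(fn,show=True,roi=(.30,.62,.12,.45)):
    im,d,p=shot('top',fn); W=world(p,d); H=heels(W,roi)
    if show:
        for h in H: print(round(h[0],4),h[1],h[2].round(4),round(h[3],4),round(h[4],4),np.round(h[5]))
    return im,W,p,H
E
python3 - <<'E'
from h import *
im,W,p,H=look('top1.png'); z=W[...,2]
v,u=np.mgrid[0:480,0:640]
m=cv2.morphologyEx(((z>.032)&(z<.055)&(u>275)&(u<325)&(v>245)&(v<335)).astype(np.uint8),cv2.MORPH_OPEN,np.ones((3,3)))
V,U=np.nonzero(m); print('brush',cv2.minAreaRect(onplane(p,U,V,.043)[:,:2].astype(np.float32)*1000),np.median(z[m>0]),[np.median(W[v0-2:v0+3,298:303,2]).round(4) for v0 in (262,290,312)])
h=min(H,key=lambda h:np.hypot(*(h[2][:2]-[.4201,.1772])))
x,y,t=h[2]; s=spray(.055,-.045)
legs([(x,y,.12,t+np.pi/2),(x,y,.012,None),(x,y,.12,None),(*s,.12,None),(*s,.014,None)])
E
```

```text
0.0316 D [0.5736 0.1948 0.2941] 0.0255 0.08 [228. 241.]
0.0448 chip [0.5479 0.3623 0.4937] 0.0501 0.0447 [156. 250.]
0.0453 D [0.4936 0.1834 6.0301] 0.0375 0.0899 [232. 275.]
0.0313 D [0.4909 0.2651 0.4378] 0.0319 0.0847 [196. 275.]
0.0449 D [0.4745 0.3571 6.2897] 0.0428 0.093 [156. 281.]
0.0449 chip [0.4196 0.264  0.5087] 0.0512 0.0359 [197. 306.]
0.0447 D [0.4066 0.3416 6.122 ] 0.0398 0.0935 [162. 311.]
brush ((506.72064208984375, 22.867298126220703), (60.062522888183594, 41.646400451660156), 1.4599334001541138) 0.04202595621488159 [np.float64(0.0412), np.float64(0.5136), np.float64(0.5368)]
t 6.3 p [ 0.4678 -0.1604  0.145 ] psi 1.592 tiltz [-0.    -0.002 -1.   ] w 0.649 q1,q6 [ 0.08 -1.63]
turn wz total 2.74  shift tx 1.22 ty 6.79 tz 0.50  (lat norm 6.89)
turn wz total 0.00  shift tx 0.00 ty 0.00 tz 2.16  (lat norm 0.00)
turn wz total 0.00  shift tx 0.00 ty 0.00 tz -2.16  (lat norm 0.00)
turn wz total 0.00  shift tx -4.46 ty -8.23 tz -0.00  (lat norm 9.36)
turn wz total 0.00  shift tx 0.00 ty 0.00 tz 2.12  (lat norm 0.00)
```

The brush lies flat in its tray, with its top at 42 mm. The plan picked the sound heel at (0.494, 0.183), which is fine to do first.

>>> move_arm(targets=[[[0.7,0,0,0.25,0,0,0.92],[0.7,0,0,0.25,0,0,0.91],[0.7,0,0,0,0,0,0.91],[0.7,0.17,0.97,0,0,0,0],[0.7,0.17,0.97,0,0,0,0],[0.7,0.17,0.97,0,0,0,0],[0.7,0.17,0.97,0,0,0,0],[0.7,0.18,0.97,0,0,0,0],[0.7,0.18,0.97,0,0,0,0],[0.7,0.18,0.97,0,0,0,0],[0.7,0,0,0.6,0,0,0],[0.7,0,0,0,0,0,0]]])

```text
clock: 7.5
ee_pos: [0.4909, 0.1907, 0.0857]
orientation: [-0.387, -3.112, 0.006]
wrist_force: [-0.3, -0.9, -1.2]
width: 0.702
grasp_force: 0.0
```

Run:
```python
from h import *
s=spray(.055,-.045)
x,y,t=.4936,.1834,-.253
legs([(x,y,.012,t+np.pi/2),(x,y,.112,None),(*s,.112,None),(*s,.014,None)])
im,d,p=shot('wrist','w2.png')
```

```text
t 7.5 p [0.4909 0.1907 0.0857] psi 1.323 tiltz [-0.006 -0.003 -1.   ] w 0.702 q1,q6 [ 0.75 -2.57]
turn wz total 0.05  shift tx -0.09 ty -0.13 tz 1.47  (lat norm 0.16)
turn wz total 0.00  shift tx 0.00 ty 0.00 tz -2.00  (lat norm 0.00)
turn wz total 0.00  shift tx -4.46 ty -8.23 tz -0.00  (lat norm 9.36)
turn wz total 0.00  shift tx 0.00 ty 0.00 tz 1.96  (lat norm 0.00)
```

View pics/w2.png

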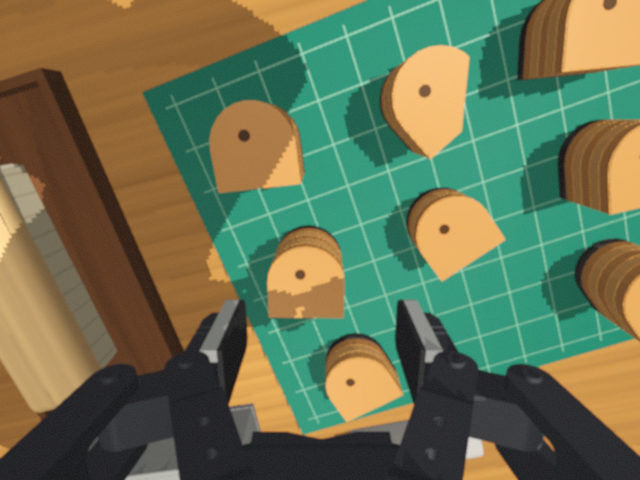

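The view shows the heel at (305,275), about 15 px left of the finger centre. That matches the 6.5 mm correction computed.

>>> move_arm(targets=[[[0.7,-0.09,-0.13,0,0,0,0.05],[0.7,0,0,0.7,0,0,0],[0.7,0,0,0.77,0,0,0],[0.3,0,0,0,0,0,0],[0.3,0,0,0,0,0,0],[0.3,0,0,0,0,0,0],[0.3,0,0,0,0,0,0],[0.3,0,0,0,0,0,0],[0.3,0,0,-0.5,0,0,0],[0.3,0,0,-0.75,0,0,0],[0.3,0,0,-0.75,0,0,0],[0.3,0,0,0,0,0,0]]])

```text
clock: 8.75
ee_pos: [0.4989, 0.1845, 0.1237]
orientation: [0.396, 3.107, 0.01]
wrist_force: [-0.3, 0.8, 0.4]
width: 0.459
grasp_force: 64.0
```

>>> move_arm(targets=[[[0.3,-0.45,-0.82,0,0,0,0],[0.3,-0.45,-0.82,0,0,0,0],[0.3,-0.45,-0.82,0,0,0,0],[0.3,-0.45,-0.82,0,0,0,0],[0.3,-0.45,-0.82,0,0,0,0],[0.3,-0.45,-0.82,0,0,0,0],[0.3,-0.45,-0.82,0,0,0,0],[0.3,-0.45,-0.82,0,0,0,0],[0.3,-0.45,-0.82,0,0,0,0],[0.3,-0.4,-0.82,0,0,0,0],[0.3,0,0,0,0,0,0],[0.3,0,0,0,0,0,0]]])

```text
clock: 9.95
ee_pos: [0.6079, -0.2707, 0.1155]
orientation: [-0.401, -3.115, -0.0]
wrist_force: [0.4, 1.2, -0.9]
width: 0.459
grasp_force: 64.0
```

Run:
```python
from h import *
s=spray(.055,-.045)
legs([(*s,.112,None),(*s,.014,None)])
```

```text
t 9.9 p [ 0.6079 -0.2707  0.1155] psi 1.315 tiltz [-0.001  0.    -1.   ] w 0.459 q1,q6 [-0.12 -1.71]
turn wz total 0.00  shift tx 0.03 ty -0.01 tz 0.07  (lat norm 0.03)
turn wz total 0.00  shift tx 0.00 ty 0.00 tz 1.96  (lat norm 0.00)
```

>>> move_arm(targets=[[[0.3,0,0,0.7,0,0,0],[0.3,0,0,0.6,0,0,0],[0.3,0,0,0.5,0,0,0],[0.3,0,0,0.08,0,0,0],[0.3,0,0,0,0,0,0],[0.3,0,0,0,0,0,0]]])

```text
clock: 10.55
ee_pos: [0.6095, -0.2695, 0.0247]
orientation: [0.396, 3.113, -0.001]
wrist_force: [1.6, 0.5, -0.7]
width: 0.46
grasp_force: 64.0
```

>>> move_arm(targets=[[[0.3,0,0,0.05,0,0,0],[0.3,0,0,0,0,0,0]]])

```text
clock: 10.75
ee_pos: [0.6088, -0.2696, 0.0208]
orientation: [0.398, 3.115, 0.0]
wrist_force: [-0.1, -0.1, -0.9]
width: 0.454
grasp_force: 64.0
```

>>> move_arm(targets=[[[0.3,0,0,0.06,0,0,0],[0.3,0,0,0,0,0,0]]])

```text
clock: 10.95
ee_pos: [0.6084, -0.2698, 0.0169]
orientation: [0.398, 3.116, 0.0]
wrist_force: [-0.1, -0.5, -0.4]
width: 0.458
grasp_force: 64.3
```

>>> move_arm(targets=[[[0.3,0,0,0.04,0,0,0],[0.3,0,0,0,0,0,0]]])

```text
clock: 11.15
ee_pos: [0.6084, -0.2698, 0.0167]
orientation: [0.398, 3.116, -0.001]
wrist_force: [-4.0, 2.8, 7.3]
width: 0.458
grasp_force: 65.2
```

>>> move_arm(targets=[[[0.62,0,0,-0.02,0,0,0],[0.62,0,0,0,0,0,0],[0.62,0,0,0,0,0,0],[0.62,0,0,-0.6,0,0,0],[0.7,0,0,-0.8,0,0,0],[0.7,0,0,-0.7,0,0,0],[0.7,0,0,0,0,0,0],[0.7,0,0,0,0,0,0]]])

```text
clock: 11.95
ee_pos: [0.6087, -0.2697, 0.1217]
orientation: [0.398, 3.114, 0.0]
wrist_force: [0.3, -0.4, -0.4]
width: 0.698
grasp_force: 0.0
```

Run:
```python
from h import *
im,W,p,H=look('top2.png')
x,y,t=.4201,.1772,-.15
h=min(H,key=lambda h:np.hypot(*(h[2][:2]-[x,y])))
if np.hypot(*(h[2][:2]-[x,y]))<.04: x,y,t=h[2]
s=spray(.055,.045)
legs([(x,y,.12,t+np.pi/2),(x,y,.016,None),(x,y,.12,None),(*s,.12,None),(*s,.018,None)])
```

```text
0.0313 D [0.5737 0.1946 0.3056] 0.0298 0.0798 [228. 241.]
0.0451 chip [0.5478 0.3623 0.4673] 0.0531 0.05 [156. 250.]
0.0314 D [0.4908 0.2653 0.4098] 0.0333 0.0851 [197. 275.]
0.0453 D [0.4745 0.3569 0.0077] 0.0522 0.0983 [156. 281.]
0.0453 chip [0.4196 0.2639 6.8053] 0.0495 0.0352 [197. 306.]
0.045 D [0.4202 0.1769 6.1467] 0.0292 0.0883 [233. 306.]
0.0451 D [0.4065 0.3417 6.1293] 0.0412 0.0966 [162. 311.]
t 12.0 p [ 0.608  -0.2695  0.1201] psi 1.316 tiltz [-0.001  0.001 -1.   ] w 0.697 q1,q6 [-0.12 -1.71]
turn wz total -1.18  shift tx 4.94 ty 8.33 tz 0.00  (lat norm 9.69)
turn wz total 0.00  shift tx 0.00 ty 0.00 tz 2.08  (lat norm 0.00)
turn wz total 0.00  shift tx 0.00 ty 0.00 tz -2.08  (lat norm 0.00)
turn wz total 0.00  shift tx -4.48 ty -6.61 tz -0.00  (lat norm 7.99)
turn wz total 0.00  shift tx 0.00 ty 0.00 tz 2.04  (lat norm 0.00)
```

>>> move_arm(targets=[[[0.7,0,0,0,0,0,-0.59],[0.7,0,0,0,0,0,-0.59],[0.7,0.494,0.833,0,0,0,0],[0.7,0.494,0.833,0,0,0,0],[0.7,0.494,0.833,0,0,0,0],[0.7,0.494,0.833,0,0,0,0],[0.7,0.494,0.833,0,0,0,0],[0.7,0.494,0.833,0,0,0,0],[0.7,0.494,0.833,0,0,0,0],[0.7,0.494,0.833,0,0,0,0],[0.7,0.494,0.833,0,0,0,0],[0.7,0.494,0.833,0,0,0,0]]])

```text
clock: 13.2
ee_pos: [0.4184, 0.1777, 0.1194]
orientation: [-0.214, -3.133, 0.002]
wrist_force: [1.3, 1.6, -0.7]
width: 0.702
grasp_force: 0.0
```

>>> move_arm(targets=[[[0.7,0,0,0.5,0,0,0],[0.7,0,0,0.5,0,0,0],[0.7,0,0,0,0,0,0],[0.7,0,0,0,0,0,0],[0.7,0,0,0,0,0,0]]])

```text
clock: 13.7
ee_pos: [0.4208, 0.1764, 0.072]
orientation: [0.215, 3.133, 0.001]
wrist_force: [0.4, 0.4, 0.7]
width: 0.701
grasp_force: 0.0
```

Run:
```python
from h import *
x,y,t=.4202,.1769,-.1365
s=spray(.055,.045)
legs([(x,y,.016,t+np.pi/2),(x,y,.116,None),(*s,.116,None),(*s,.022,None)])
```

```text
t 13.7 p [0.4208 0.1764 0.072 ] psi 1.434 tiltz [ 0.001  0.    -1.   ] w 0.701 q1,q6 [ 0.84 -2.55]
turn wz total -0.00  shift tx 0.01 ty 0.01 tz 1.12  (lat norm 0.02)
turn wz total 0.00  shift tx 0.00 ty 0.00 tz -2.00  (lat norm 0.00)
turn wz total 0.00  shift tx -4.48 ty -6.61 tz -0.00  (lat norm 7.99)
turn wz total 0.00  shift tx 0.00 ty 0.00 tz 1.88  (lat norm 0.00)
```

>>> move_arm(targets=[[[0.7,0,0,0.6,0,0,0],[0.7,0,0,0.52,0,0,0],[0.7,0,0,0,0,0,0],[0.3,0,0,0,0,0,0],[0.3,0,0,0,0,0,0],[0.3,0,0,0,0,0,0],[0.3,0,0,0,0,0,0],[0.3,0,0,0,0,0,0],[0.3,0,0,-0.5,0,0,0],[0.3,0,0,-0.75,0,0,0],[0.3,0,0,-0.75,0,0,0],[0.3,0,0,0,0,0,0]]])

```text
clock: 14.9
ee_pos: [0.4226, 0.178, 0.1215]
orientation: [0.213, 3.126, 0.01]
wrist_force: [1.0, -0.2, -0.5]
width: 0.457
grasp_force: 60.3
```

>>> move_arm(targets=[[[0.3,-0.498,-0.734,0,0,0,0],[0.3,-0.498,-0.734,0,0,0,0],[0.3,-0.498,-0.734,0,0,0,0],[0.3,-0.498,-0.734,0,0,0,0],[0.3,-0.498,-0.734,0,0,0,0],[0.3,-0.498,-0.734,0,0,0,0],[0.3,-0.498,-0.734,0,0,0,0],[0.3,-0.498,-0.734,0,0,0,0],[0.3,-0.496,-0.738,0,0,0,0],[0.3,0,0,0.6,0,0,0],[0.3,0,0,0.6,0,0,0],[0.3,0,0,0.4,0,0,0]]])

```text
clock: 16.1
ee_pos: [0.596, -0.1816, 0.0318]
orientation: [-0.216, -3.131, -0.002]
wrist_force: [-0.6, -0.2, -0.1]
width: 0.46
grasp_force: 60.5
```

>>> move_arm(targets=[[[0.3,0,0,0.25,0,0,0],[0.3,0,0,0.03,0,0,0],[0.3,0,0,0,0,0,0],[0.3,0,0,0,0,0,0]]])

```text
clock: 16.5
ee_pos: [0.598, -0.1813, 0.0224]
orientation: [0.213, 3.132, -0.0]
wrist_force: [-0.0, -0.5, 0.1]
width: 0.459
grasp_force: 60.6
```

>>> move_arm(targets=[[[0.3,0,0,0.06,0,0,0],[0.3,0,0,0.03,0,0,0],[0.3,0,0,0,0,0,0],[0.62,0,0,0,0,0,0],[0.62,0,0,0,0,0,0],[0.62,0,0,0,0,0,0],[0.62,0,0,-0.6,0,0,0],[0.7,0,0,-0.8,0,0,0],[0.7,0,0,-0.7,0,0,0],[0.7,0,0,0,0,0,0],[0.7,0,0,0,0,0,0],[0.7,0,0,0,0,0,0]]])

```text
clock: 17.7
ee_pos: [0.5965, -0.1812, 0.1199]
orientation: [-0.214, -3.132, -0.001]
wrist_force: [0.2, -0.2, 0.2]
width: 0.702
grasp_force: 0.0
```

```bash
cat >> h.py <<'E'
def sprayheels(W):
    for h in heels(W,(.43,.68,-.35,-.1)):
        dd=np.array(h[2][:2])-SP; c,s=np.cos(SA),np.sin(SA)
        print('  spray',round(h[0],4),h[1],'in tray',np.round([c*dd[0]+s*dd[1],-s*dd[0]+c*dd[1]],4),'world',h[2].round(3))
def nxt(fn,x,y,t,dest,off=0.,local=None,zg=.016,zd=.022,yaw=np.pi/2):
    im,W,p,H=look(fn)
    h=min(H,key=lambda h:np.hypot(*(h[2][:2]-[x,y])))
    if np.hypot(*(h[2][:2]-[x,y]))<.05: x,y,t=h[2]; print('using',h[1],x,y,t)
    x,y=x-off*np.cos(t+np.pi/4)*1,y-off*np.sin(t+np.pi/4)
    legs([(x,y,.12,t+yaw),(x,y,zg,None),(x,y,.12,None),(*dest,.12,None),(*dest,zd,None)])
    return W
E
python3 - <<'E'
from h import *
W=nxt('top3.png',.4745,.3569,0,spray(-.055,-.045))
sprayheels(W)
E
```

```text
0.0315 D [0.5737 0.1945 0.3196] 0.0272 0.0804 [228. 241.]
0.0448 chip [0.5476 0.3625 0.4444] 0.0512 0.0476 [156. 250.]
0.0315 D [0.4908 0.2652 0.4025] 0.0356 0.0858 [197. 275.]
0.045 D [0.4745 0.3568 0.0193] 0.0454 0.0952 [156. 281.]
0.0451 chip [0.4196 0.2638 0.5278] 0.047 0.035 [197. 306.]
0.045 D [ 0.4065  0.3417 -0.146 ] 0.0463 0.096 [162. 311.]
using D 0.47448885259528917 0.35683390248954683 0.01930001803039095
t 17.8 p [ 0.5964 -0.1812  0.1196] psi 1.434 tiltz [-0.003  0.001 -1.   ] w 0.702 q1,q6 [ 0.03 -1.73]
turn wz total -1.56  shift tx 2.23 ty 10.81 tz -0.01  (lat norm 11.03)
turn wz total 0.00  shift tx 0.00 ty 0.00 tz 2.08  (lat norm 0.00)
turn wz total 0.00  shift tx 0.00 ty 0.00 tz -2.08  (lat norm 0.00)
turn wz total 0.00  shift tx -0.20 ty -12.78 tz -0.00  (lat norm 12.78)
turn wz total 0.00  shift tx 0.00 ty 0.00 tz 1.96  (lat norm 0.00)
```

>>> move_arm(targets=[[[0.7,0,0,0,0,0,-0.78],[0.7,0,0,0,0,0,-0.78],[0.7,0.186,0.901,0,0,0,0],[0.7,0.186,0.901,0,0,0,0],[0.7,0.186,0.901,0,0,0,0],[0.7,0.186,0.901,0,0,0,0],[0.7,0.186,0.901,0,0,0,0],[0.7,0.186,0.901,0,0,0,0],[0.7,0.186,0.901,0,0,0,0],[0.7,0.186,0.901,0,0,0,0],[0.7,0.186,0.901,0,0,0,0],[0.7,0.186,0.901,0,0,0,0]]])

```text
clock: 18.95
ee_pos: [0.4941, 0.2687, 0.1203]
orientation: [0.031, -3.14, 0.002]
wrist_force: [0.3, 0.7, -0.4]
width: 0.698
grasp_force: 0.0
```

>>> move_arm(targets=[[[0.7,0.186,0.9,0,0,0,0],[0.7,0.186,0.9,0,0,0,0],[0.7,0,0,0.6,0,0,0],[0.7,0,0,0.48,0,0,0],[0.7,0,0,0,0,0,0],[0.7,0,0,0,0,0,0],[0.7,0,0,0,0,0,0]]])

```text
clock: 19.65
ee_pos: [0.4757, 0.357, 0.069]
orientation: [-0.031, 3.14, 0.002]
wrist_force: [0.8, 1.0, 0.2]
width: 0.699
grasp_force: 0.0
```

Run:
```python
from h import *
legs([(.4745,.3568,.016,.0193+np.pi/2)])
im,d,p=shot('wrist','w3.png')
```

```text
t 19.6 p [0.4757 0.357  0.069 ] psi 1.59 tiltz [ 0.002  0.001 -1.   ] w 0.699 q1,q6 [ 0.98 -2.53]
turn wz total 0.00  shift tx 0.02 ty -0.00 tz 1.06  (lat norm 0.02)
```

View pics/w3.png

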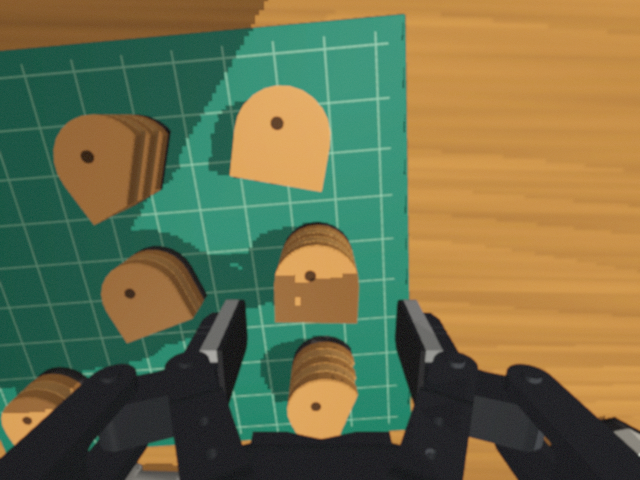

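The heel is centred between the fingers at (315,275). I'll grip it and carry it over.

>>> move_arm(targets=[[[0.7,0,0,0.6,0,0,0],[0.7,0,0,0.46,0,0,0],[0.7,0,0,0,0,0,0],[0.3,0,0,0,0,0,0],[0.3,0,0,0,0,0,0],[0.3,0,0,0,0,0,0],[0.3,0,0,0,0,0,0],[0.3,0,0,0,0,0,0],[0.3,0,0,-0.5,0,0,0],[0.3,0,0,-0.75,0,0,0],[0.3,0,0,-0.75,0,0,0],[0.3,0,0,0,0,0,0]]])

```text
clock: 20.9
ee_pos: [0.4772, 0.3588, 0.1218]
orientation: [-0.032, 3.133, 0.012]
wrist_force: [-0.2, 0.2, -0.6]
width: 0.456
grasp_force: 60.5
```

>>> move_arm(targets=[[[0.3,-0.014,-0.913,0,0,0,0],[0.3,-0.014,-0.913,0,0,0,0],[0.3,-0.014,-0.913,0,0,0,0],[0.3,-0.014,-0.913,0,0,0,0],[0.3,-0.014,-0.913,0,0,0,0],[0.3,-0.014,-0.913,0,0,0,0],[0.3,-0.014,-0.913,0,0,0,0],[0.3,-0.014,-0.913,0,0,0,0],[0.3,-0.014,-0.913,0,0,0,0],[0.3,-0.014,-0.913,0,0,0,0],[0.3,-0.014,-0.913,0,0,0,0],[0.3,-0.014,-0.913,0,0,0,0]]])

```text
clock: 22.1
ee_pos: [0.4938, -0.1924, 0.1144]
orientation: [-0.031, 3.141, 0.001]
wrist_force: [0.3, 0.9, 0.2]
width: 0.456
grasp_force: 60.7
```

>>> move_arm(targets=[[[0.3,-0.014,-0.913,0,0,0,0],[0.3,-0.014,-0.913,0,0,0,0],[0.3,0,0,0.6,0,0,0],[0.3,0,0,0.6,0,0,0],[0.3,0,0,0.4,0,0,0],[0.3,0,0,0.25,0,0,0],[0.3,0,0,0,0,0,0],[0.3,0,0,0,0,0,0],[0.3,0,0,0,0,0,0]]])

```text
clock: 23.0
ee_pos: [0.4983, -0.2821, 0.0235]
orientation: [-0.032, 3.139, -0.001]
wrist_force: [-0.4, -0.5, -0.0]
width: 0.458
grasp_force: 60.8
```

>>> move_arm(targets=[[[0.3,0,0,0.08,0,0,0],[0.3,0,0,0.04,0,0,0],[0.3,0,0,0,0,0,0],[0.62,0,0,0,0,0,0],[0.62,0,0,0,0,0,0],[0.62,0,0,0,0,0,0],[0.62,0,0,-0.6,0,0,0],[0.7,0,0,-0.8,0,0,0],[0.7,0,0,-0.7,0,0,0],[0.7,0,0,0,0,0,0],[0.7,0,0,0,0,0,0],[0.7,0,0,0,0,0,0]]])

```text
clock: 24.2
ee_pos: [0.4967, -0.2816, 0.1193]
orientation: [0.031, -3.139, -0.002]
wrist_force: [-0.2, -0.7, -1.2]
width: 0.695
grasp_force: 0.0
```

Run:
```python
from h import *
W=nxt('top4.png',.4065,.3417,-.15,spray(-.055,.045))
sprayheels(W)
```

```text
0.0316 D [0.5738 0.1947 0.3231] 0.027 0.0778 [228. 241.]
0.045 chip [0.5474 0.3624 0.4347] 0.0507 0.0475 [156. 250.]
0.0315 D [0.4909 0.2652 0.437 ] 0.0326 0.0845 [196. 275.]
0.0449 chip [0.4196 0.2637 0.5448] 0.0438 0.0302 [197. 306.]
0.0447 D [0.4067 0.3416 6.1219] 0.0446 0.0958 [162. 311.]
using D 0.40665967479726167 0.3416258179752033 6.1218959154553865
t 24.2 p [ 0.4966 -0.2817  0.1191] psi 1.59 tiltz [-0.003  0.001 -1.   ] w 0.7 q1,q6 [-0.16 -1.39]
turn wz total 1.81  shift tx 3.78 ty 12.02 tz -0.02  (lat norm 12.59)
turn wz total 0.00  shift tx 0.00 ty 0.00 tz 2.08  (lat norm 0.00)
turn wz total 0.00  shift tx 0.00 ty 0.00 tz -2.08  (lat norm 0.00)
turn wz total 0.00  shift tx -3.31 ty -10.28 tz -0.00  (lat norm 10.80)
turn wz total 0.00  shift tx 0.00 ty 0.00 tz 1.96  (lat norm 0.00)
  spray 0.0464 D in tray [ 0.056  -0.0443] world [ 0.607 -0.27  -0.247]
  spray 0.0467 D in tray [0.0564 0.0441] world [ 0.599 -0.182 -0.138]
```

>>> move_arm(targets=[[[0.7,0,0,0,0,0,0.905],[0.7,0,0,0,0,0,0.905],[0.7,0.291,0.925,0,0,0,0],[0.7,0.291,0.925,0,0,0,0],[0.7,0.291,0.925,0,0,0,0],[0.7,0.291,0.925,0,0,0,0],[0.7,0.291,0.925,0,0,0,0],[0.7,0.291,0.925,0,0,0,0],[0.7,0.291,0.925,0,0,0,0],[0.7,0.291,0.925,0,0,0,0],[0.7,0.291,0.925,0,0,0,0],[0.7,0.291,0.925,0,0,0,0]]])

```text
clock: 25.45
ee_pos: [0.4268, 0.1996, 0.1199]
orientation: [-0.252, -3.131, 0.001]
wrist_force: [1.4, -0.2, 0.8]
width: 0.697
grasp_force: 0.0
```

>>> move_arm(targets=[[[0.7,0.291,0.925,0,0,0,0],[0.7,0.291,0.925,0,0,0,0],[0.7,0.291,0.92,0,0,0,0],[0.7,0,0,0.6,0,0,0],[0.7,0,0,0.48,0,0,0],[0.7,0,0,0,0,0,0],[0.7,0,0,0,0,0,0]]])

```text
clock: 26.15
ee_pos: [0.4071, 0.3411, 0.0665]
orientation: [-0.253, -3.131, 0.003]
wrist_force: [0.8, 0.4, 1.0]
width: 0.699
grasp_force: 0.0
```

Run:
```python
from h import *
legs([(.4067,.3416,.016,6.1219+np.pi/2),(.4067,.3416,.116,None),(*spray(-.055,.045),.116,None)])
```

```text
t 26.1 p [0.4071 0.3411 0.0665] psi 1.41 tiltz [-0.    -0.002 -1.   ] w 0.699 q1,q6 [ 1.08 -2.81]
turn wz total 0.00  shift tx 0.01 ty 0.01 tz 1.01  (lat norm 0.01)
turn wz total 0.00  shift tx 0.00 ty 0.00 tz -2.00  (lat norm 0.00)
turn wz total 0.00  shift tx -3.31 ty -10.28 tz -0.00  (lat norm 10.80)
```

>>> move_arm(targets=[[[0.7,0,0,0.6,0,0,0],[0.7,0,0,0.41,0,0,0],[0.7,0,0,0,0,0,0],[0.3,0,0,0,0,0,0],[0.3,0,0,0,0,0,0],[0.3,0,0,0,0,0,0],[0.3,0,0,0,0,0,0],[0.3,0,0,0,0,0,0],[0.3,0,0,-0.5,0,0,0],[0.3,0,0,-0.75,0,0,0],[0.3,0,0,-0.75,0,0,0],[0.3,0,0,0,0,0,0]]])

```text
clock: 27.35
ee_pos: [0.4093, 0.3438, 0.1236]
orientation: [0.252, 3.125, 0.014]
wrist_force: [-0.5, 1.7, 0.3]
width: 0.454
grasp_force: 60.5
```

>>> move_arm(targets=[[[0.3,-0.301,-0.935,0,0,0,0],[0.3,-0.301,-0.935,0,0,0,0],[0.3,-0.301,-0.935,0,0,0,0],[0.3,-0.301,-0.935,0,0,0,0],[0.3,-0.301,-0.935,0,0,0,0],[0.3,-0.301,-0.935,0,0,0,0],[0.3,-0.301,-0.935,0,0,0,0],[0.3,-0.301,-0.935,0,0,0,0],[0.3,-0.301,-0.935,0,0,0,0],[0.3,-0.301,-0.935,0,0,0,0],[0.3,-0.3,-0.93,0,0,0,0],[0.3,0,0,0,0,0,0]]])

```text
clock: 28.55
ee_pos: [0.4873, -0.1971, 0.1158]
orientation: [-0.263, -3.129, 0.001]
wrist_force: [-0.6, 0.3, -1.0]
width: 0.456
grasp_force: 60.7
```

>>> move_arm(targets=[[[0.3,0,0,0.6,0,0,0],[0.3,0,0,0.6,0,0,0],[0.3,0,0,0.4,0,0,0],[0.3,0,0,0.25,0,0,0],[0.3,0,0,0,0,0,0],[0.3,0,0,0,0,0,0],[0.3,0,0,0,0,0,0]]])

```text
clock: 29.25
ee_pos: [0.489, -0.1923, 0.0255]
orientation: [0.252, 3.129, -0.0]
wrist_force: [-0.3, -0.2, -0.6]
width: 0.459
grasp_force: 60.7
```

>>> move_arm(targets=[[[0.3,0,0,0.08,0,0,0],[0.3,0,0,0.05,0,0,0],[0.3,0,0,0,0,0,0],[0.3,0,0,0,0,0,0]]])

```text
clock: 29.65
ee_pos: [0.4891, -0.1924, 0.0199]
orientation: [0.252, 3.129, -0.001]
wrist_force: [-3.6, 2.1, 10.5]
width: 0.457
grasp_force: 61.9
```

>>> move_arm(targets=[[[0.3,0,0,-0.02,0,0,0],[0.62,0,0,0,0,0,0],[0.62,0,0,0,0,0,0],[0.62,0,0,0,0,0,0],[0.62,0,0,-0.6,0,0,0],[0.7,0,0,-0.8,0,0,0],[0.7,0,0,-0.7,0,0,0],[0.7,0,0,0,0,0,0],[0.7,0,0,0,0,0,0],[0.7,0,0,0,0,0,0]]])

```text
clock: 30.65
ee_pos: [0.4873, -0.1921, 0.1218]
orientation: [-0.253, -3.129, -0.001]
wrist_force: [0.1, -0.5, 0.2]
width: 0.699
grasp_force: 0.0
```

Run:
```python
from h import *
W=nxt('top5.png',.4909,.2652,.42,(.637,-.003),zg=.007,zd=.06)
sprayheels(W)
```

```text
0.0313 D [0.5737 0.1947 0.2977] 0.0234 0.077 [228. 241.]
0.045 chip [0.5476 0.3624 6.7387] 0.0533 0.0503 [156. 250.]
0.0312 D [0.4908 0.2651 0.4281] 0.0359 0.0855 [197. 275.]
0.0449 chip [0.4196 0.2638 6.7785] 0.0502 0.0347 [197. 306.]
using D 0.4908072447218714 0.26509000141819217 0.42809509869030726
t 30.7 p [ 0.4872 -0.1921  0.1216] psi 1.409 tiltz [-0.003  0.001 -1.   ] w 0.701 q1,q6 [ 0.01 -1.74]
turn wz total -5.89  shift tx -3.86 ty 8.29 tz 0.03  (lat norm 9.14)
turn wz total 0.00  shift tx 0.00 ty 0.00 tz 2.26  (lat norm 0.00)
turn wz total 0.00  shift tx 0.00 ty 0.00 tz -2.26  (lat norm 0.00)
turn wz total 0.00  shift tx -0.43 ty -6.09 tz -0.00  (lat norm 6.11)
turn wz total 0.00  shift tx 0.00 ty 0.00 tz 1.20  (lat norm 0.00)
  spray 0.0465 D in tray [ 0.056  -0.0443] world [ 0.607 -0.27  -0.253]
  spray 0.0466 D in tray [0.0558 0.0445] world [ 0.598 -0.181 -0.146]
```

>>> move_arm(targets=[[[0.7,0,0,0,0,0,-0.98],[0.7,0,0,0,0,0,-0.98],[0.7,0,0,0,0,0,-0.98],[0.7,0,0,0,0,0,-0.98],[0.7,0,0,0,0,0,-0.98],[0.7,0,0,0,0,0,-0.99],[0.7,-0.386,0.829,0,0,0,0],[0.7,-0.386,0.829,0,0,0,0],[0.7,-0.386,0.829,0,0,0,0],[0.7,-0.386,0.829,0,0,0,0],[0.7,-0.386,0.829,0,0,0,0],[0.7,-0.386,0.829,0,0,0,0]]])

```text
clock: 31.9
ee_pos: [0.4893, 0.0836, 0.1222]
orientation: [0.667, -3.068, 0.001]
wrist_force: [1.1, -0.2, 1.1]
width: 0.702
grasp_force: 0.0
```

>>> move_arm(targets=[[[0.7,-0.386,0.829,0,0,0,0],[0.7,-0.386,0.829,0,0,0,0],[0.7,-0.386,0.829,0,0,0,0],[0.7,-0.386,0.829,0,0,0,0],[0.7,0,0,0.6,0,0,0],[0.7,0,0,0.6,0,0,0],[0.7,0,0,0,0,0,0],[0.7,0,0,0,0,0,0],[0.7,0,0,0,0,0,0]]])

```text
clock: 32.8
ee_pos: [0.4925, 0.2651, 0.0651]
orientation: [-0.666, 3.068, 0.001]
wrist_force: [0.5, 0.4, 1.2]
width: 0.699
grasp_force: 0.0
```

>>> move_arm(targets=[[[0.7,0,0,0.6,0,0,0],[0.7,0,0,0.5,0,0,0],[0.7,0,0,0,0,0,0],[0.3,0,0,0,0,0,0],[0.3,0,0,0,0,0,0],[0.3,0,0,0,0,0,0],[0.3,0,0,0,0,0,0],[0.3,0,0,0,0,0,0],[0.3,0,0,-0.6,0,0,0],[0.3,0,0,-0.8,0,0,0],[0.3,0,0,-0.8,0,0,0],[0.3,0,0,0,0,0,0]]])

```text
clock: 34.0
ee_pos: [0.4945, 0.2667, 0.1264]
orientation: [-0.665, 3.059, 0.007]
wrist_force: [1.4, -0.2, 0.3]
width: 0.455
grasp_force: 61.0
```

>>> move_arm(targets=[[[0.3,-0.06,-0.87,0,0,0,0],[0.3,-0.06,-0.87,0,0,0,0],[0.3,-0.06,-0.87,0,0,0,0],[0.3,-0.06,-0.87,0,0,0,0],[0.3,-0.06,-0.87,0,0,0,0],[0.3,-0.06,-0.87,0,0,0,0],[0.3,-0.06,-0.87,0,0,0,0],[0.3,0,0,0.5,0,0,0],[0.3,0,0,0.5,0,0,0],[0.3,0,0,0,0,0,0],[0.3,0,0,0,0,0,0]]])

```text
clock: 35.1
ee_pos: [0.6371, -0.0035, 0.069]
orientation: [0.667, -3.07, 0.001]
wrist_force: [-0.5, 0.2, 0.3]
width: 0.455
grasp_force: 61.0
```

>>> move_arm(targets=[[[0.3,0,0,0.4,0,0,0],[0.3,0,0,0.35,0,0,0],[0.3,0,0,0,0,0,0],[0.58,0,0,0,0,0,0],[0.58,0,0,0,0,0,0],[0.58,0,0,0,0,0,0],[0.58,0,0,-0.6,0,0,0],[0.7,0,0,-0.6,0,0,0],[0.7,0,0,-0.5,0,0,0],[0.7,0,0,0,0,0,0],[0.7,0,0,0,0,0,0],[0.7,0,0,0,0,0,0]]])

```text
clock: 36.3
ee_pos: [0.6366, -0.0034, 0.1151]
orientation: [0.667, -3.069, -0.001]
wrist_force: [-0.2, 0.7, -0.5]
width: 0.701
grasp_force: 0.0
```

Run:
```python
from h import *
W=nxt('top6.png',.5737,.1947,.3,(.700,-.003),zg=.007,zd=.06)
sprayheels(W)
```

```text
Traceback (most recent call last):
  File "h.py", line 74, in nxt
    h=min(H,key=lambda h:np.hypot(*(h[2][:2]-[x,y])))
ValueError: min() iterable argument is empty
```

View pics/top6.png

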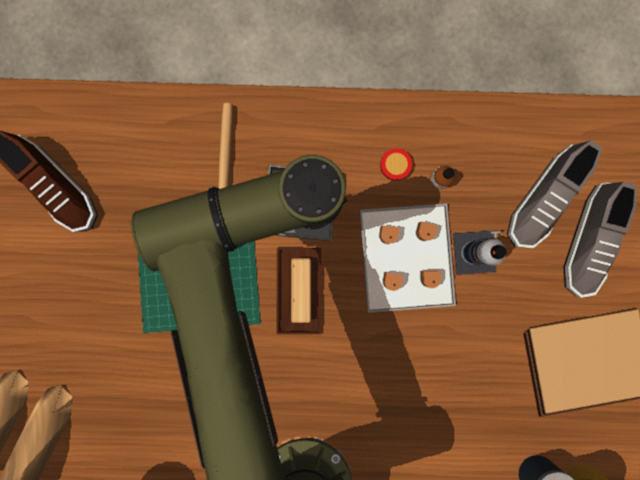

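The arm hides the mat here. The four sound heels stand apart in the spray tray at (391,234), (428,230), (395,281) and (432,278), and the brush is in its tray at (300,290). I'll use the stored pose for the next heel and check it with the wrist depth once hovering.

Run:
```python
from h import *
t=.305
x,y=.5737,.1947
legs([(x,y,.115,t+np.pi/2),(x,y,.007,None),(x,y,.12,None),(.697,-.003,.12,None)])
a=np.load('pics/top6.png.npz'); sprayheels(world(a,a['d']))
```

```text
t 36.4 p [ 0.6365 -0.0034  0.1147] psi 1.999 tiltz [-0.002 -0.    -1.   ] w 0.695 q1,q6 [ 0.31 -1.45]
turn wz total 1.23  shift tx 0.01 ty 4.16 tz -0.01  (lat norm 4.16)
turn wz total 0.00  shift tx 0.00 ty 0.00 tz 2.16  (lat norm 0.00)
turn wz total 0.00  shift tx 0.00 ty 0.00 tz -2.26  (lat norm 0.00)
turn wz total 0.00  shift tx -1.16 ty -4.51 tz -0.00  (lat norm 4.66)
  spray 0.0465 D in tray [ 0.056  -0.0442] world [ 0.607 -0.27   6.022]
  spray 0.0466 D in tray [0.056  0.0442] world [ 0.598 -0.182 -0.126]
  spray 0.0466 D in tray [-0.0558 -0.0459] world [ 0.496 -0.283  0.016]
  spray 0.0467 D in tray [-0.0548  0.0447] world [ 0.488 -0.193  6.123]
```

>>> move_arm(targets=[[[0.7,0,0,0,0,0,0.62],[0.7,0,0,0,0,0,0.61],[0.7,0,0.832,0,0,0,0],[0.7,0,0.832,0,0,0,0],[0.7,0,0.832,0,0,0,0],[0.7,0,0.832,0,0,0,0],[0.7,0,0.832,0,0,0,0],[0.7,0,0,0.5,0,0,0],[0.7,0,0,0,0,0,0],[0.7,0,0,0,0,0,0],[0.7,0,0,0,0,0,0]]])

```text
clock: 37.45
ee_pos: [0.5752, 0.1942, 0.0916]
orientation: [-0.475, 3.105, -0.0]
wrist_force: [-0.0, -0.6, 0.0]
width: 0.698
grasp_force: 0.0
```

```bash
cat >> h.py <<'E'
def wlook(fn,x,y,rad=.05,zlo=.024):
    im,d,p=shot('wrist',fn); W=world(p,d)
    for h in heels(W,(x-rad,x+rad,y-rad,y+rad),zlo):
        print(' wrist',round(h[0],4),h[1],h[2].round(4),round(h[3],4),round(h[4],4),np.round(h[5]),h[6])
E
python3 - <<'E'
from h import *
legs([(.5737,.1947,.007,.305+np.pi/2)])
wlook('w4.png',.5737,.1947,.04)
E
```

```text
t 37.5 p [0.5752 0.1942 0.0916] psi 1.875 tiltz [ 0.001 -0.    -1.   ] w 0.698 q1,q6 [ 0.66 -1.92]
turn wz total -0.01  shift tx 0.03 ty 0.02 tz 1.69  (lat norm 0.03)
 wrist 0.0308 D [0.5857 0.1982 3.4413] 0.0489 0.0527 [321. 256.] 4329
```

Run:
```python
from h import *
a=np.load('pics/w4.png.npz'); W=world(a,a['d'])
m=(W[...,2]>.025)&(W[...,2]<.05)&(abs(W[...,0]-.5737)<.045)&(abs(W[...,1]-.1947)<.045)
P=W[m][:,:2]; c,s=np.cos(.305),np.sin(.305); q=(P-[.5737,.1947])@np.array([[c,-s],[s,c]])
print(np.percentile(q,[1,50,99],axis=0).round(4),m.sum(), np.percentile(W[m][:,2],[5,50,95]))
# finger mask?
V,U=np.nonzero(m); print(U.min(),U.max(),V.min(),V.max())
I=a['im'][:,:,::-1].copy(); I[m]=(255,0,0); cv2.imwrite('pics/w4m.png',I[100:420,160:480])
```

```text
[[-0.0213 -0.0195]
 [-0.0012  0.    ]
 [ 0.0177  0.0191]] 4326 [0.02930037 0.03053516 0.03154182]
285 356 219 288
```

View pics/w4m.png

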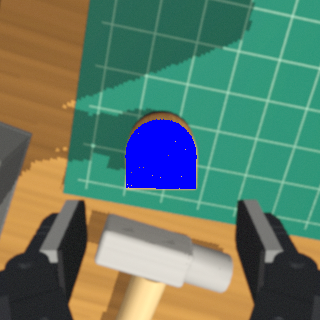

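The heel is where the stored pose says, within 2 mm, and centred between the fingers. The hammer head lies just beyond it, clear of the fingers.

>>> move_arm(targets=[[[0.7,0.03,0.02,0.5,0,0,0],[0.7,0,0,0.6,0,0,0],[0.7,0,0,0.53,0,0,0],[0.7,0,0,0,0,0,0],[0.3,0,0,0,0,0,0],[0.3,0,0,0,0,0,0],[0.3,0,0,0,0,0,0],[0.3,0,0,0,0,0,0],[0.3,0,0,-0.6,0,0,0],[0.3,0,0,-0.8,0,0,0],[0.3,0,0,-0.8,0,0,0],[0.3,0,0,0,0,0,0]]])

```text
clock: 38.7
ee_pos: [0.5759, 0.1967, 0.1273]
orientation: [-0.476, 3.094, 0.005]
wrist_force: [0.4, 1.1, 0.8]
width: 0.447
grasp_force: 61.5
```

>>> move_arm(targets=[[[0.3,-0.19,-0.75,0,0,0,0],[0.3,-0.19,-0.75,0,0,0,0],[0.3,-0.19,-0.75,0,0,0,0],[0.3,-0.19,-0.75,0,0,0,0],[0.3,-0.19,-0.75,0,0,0,0],[0.3,-0.21,-0.75,0,0,0,0],[0.3,0,0,0.5,0,0,0],[0.3,0,0,0.5,0,0,0],[0.3,0,0,0,0,0,0],[0.3,0,0,0,0,0,0]]])

```text
clock: 39.7
ee_pos: [0.6956, -0.0018, 0.0695]
orientation: [0.477, -3.104, 0.001]
wrist_force: [0.4, 1.1, 0.6]
width: 0.451
grasp_force: 61.4
```

>>> move_arm(targets=[[[0.3,0,0.08,0.4,0,0,0],[0.3,0,0,0.35,0,0,0],[0.3,0,0,0,0,0,0],[0.58,0,0,0,0,0,0],[0.58,0,0,0,0,0,0],[0.58,0,0,0,0,0,0],[0.58,0,0,-0.6,0,0,0],[0.7,0,0,-0.6,0,0,0],[0.7,0,0,-0.5,0,0,0],[0.7,0,0,0,0,0,0],[0.7,0,0,0,0,0,0],[0.7,0,0,0,0,0,0]]])

```text
clock: 40.9
ee_pos: [0.6941, 0.0021, 0.116]
orientation: [0.477, -3.104, -0.001]
wrist_force: [-0.9, -0.5, -1.2]
width: 0.699
grasp_force: 0.0
```

Run:
```python
from h import *
# chip heel A (.5477,.3624,.455): grip across the break; centre shift toward the round back along t+45deg by 3.6 mm
t=.455; u=np.array([np.cos(t+np.pi/4),np.sin(t+np.pi/4)]); x,y=np.array([.5477,.3624])-.0036*u
legs([(x,y,.115,t+np.pi/4),(x,y,.016,None),(x,y,.12,None),(.637,.062,.12,None)])
print(x,y)
```

```text
t 40.9 p [0.6941 0.0021 0.116 ] psi 1.875 tiltz [-0.001  0.    -1.   ] w 0.699 q1,q6 [ 0.29 -1.56]
turn wz total 6.35  shift tx 5.11 ty 5.79 tz 0.02  (lat norm 7.72)
turn wz total 0.00  shift tx 0.00 ty 0.00 tz 1.98  (lat norm 0.00)
turn wz total 0.00  shift tx 0.00 ty 0.00 tz -2.08  (lat norm 0.00)
turn wz total 0.00  shift tx -3.64 ty -5.03 tz -0.00  (lat norm 6.21)
0.5465320891443226 0.3589947123127126
```

>>> move_arm(targets=[[[0.7,0,0,0,0,0,0.907],[0.7,0,0,0,0,0,0.907],[0.7,0,0,0,0,0,0.907],[0.7,0,0,0,0,0,0.907],[0.7,0,0,0,0,0,0.907],[0.7,0,0,0,0,0,0.907],[0.7,0,0,0,0,0,0.907],[0.7,0.568,0.643,0,0,0,0],[0.7,0.568,0.643,0,0,0,0],[0.7,0.568,0.643,0,0,0,0],[0.7,0.568,0.643,0,0,0,0],[0.7,0.568,0.643,0,0,0,0]]])

```text
clock: 42.1
ee_pos: [0.6109, 0.2013, 0.1156]
orientation: [-0.516, -3.097, 0.002]
wrist_force: [0.8, 0.6, 0.4]
width: 0.699
grasp_force: 0.0
```

>>> move_arm(targets=[[[0.7,0.568,0.643,0,0,0,0],[0.7,0.568,0.643,0,0,0,0],[0.7,0.568,0.643,0,0,0,0],[0.7,0.568,0.643,0,0,0,0],[0.7,0,0,0.5,0,0,0],[0.7,0,0,0,0,0,0],[0.7,0,0,0,0,0,0],[0.7,0,0,0,0,0,0]]])

```text
clock: 42.9
ee_pos: [0.5473, 0.3579, 0.0927]
orientation: [0.518, 3.098, 0.0]
wrist_force: [0.1, 0.4, 0.7]
width: 0.698
grasp_force: 0.0
```

```bash
cat >> h.py <<'E'
def wchk(fn,x,y,t,zlo=.038,rad=.045):
    im,d,p=shot('wrist',fn); W=world(p,d)
    m=(W[...,2]>zlo)&(W[...,2]<.06)&(np.hypot(W[...,0]-x,W[...,1]-y)<rad)
    c,s=np.cos(t),np.sin(t); q=(W[m][:,:2]-[x,y])@np.array([[c,-s],[s,c]])
    print(' in given frame, mm: 1/50/99%',(np.percentile(q,[1,50,99],axis=0)*1000).round(1).tolist(),'area mm2 hull',cv2.contourArea(cv2.convexHull((q*1000).astype(np.float32))),'z',np.median(W[m][:,2]).round(4))
E
python3 - <<'E'
from h import *
x,y=.5465,.3590
legs([(x,y,.016,.455+np.pi/4)])
wchk('w5.png',x,y,.455+np.pi/4)
I=cv2.imread('pics/w5.png'); cv2.imwrite('pics/w5c.png',I[120:440,140:500])
E
```

```text
t 42.9 p [0.5473 0.3579 0.0927] psi 1.24 tiltz [ 0.001  0.    -1.   ] w 0.698 q1,q6 [ 0.88 -2.79]
turn wz total -0.01  shift tx 0.02 ty 0.02 tz 1.53  (lat norm 0.03)
 in given frame, mm: 1/50/99% [[-16.6, -23.2], [-0.0, 1.6], [14.1, 20.9]] area mm2 hull 1186.023446401676 z 0.0445
```

View pics/w5c.png

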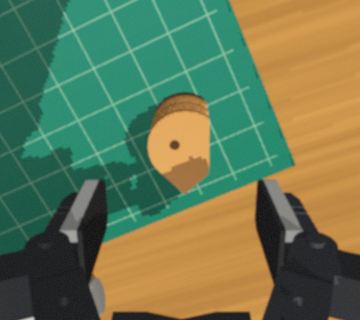

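The break face sits at (208,145) on the right, parallel to the pads, and the heel is centred. Gripping.

>>> move_arm(targets=[[[0.7,0.02,0,0.5,0,0,0],[0.7,0,0,0.5,0,0,0],[0.7,0,0,0.5,0,0,0],[0.7,0,0,0,0,0,0],[0.2,0,0,0,0,0,0],[0.2,0,0,0,0,0,0],[0.2,0,0,0,0,0,0],[0.2,0,0,0,0,0,0],[0.2,0,0,0,0,0,0],[0.2,0,0,-0.6,0,0,0],[0.2,0,0,-0.7,0,0,0],[0.2,0,0,-0.8,0,0,0]]])

```text
clock: 44.15
ee_pos: [0.5449, 0.3587, 0.1223]
orientation: [-0.516, -3.098, 0.001]
wrist_force: [1.1, 0.3, -1.0]
width: 0.336
grasp_force: 59.2
```

>>> move_arm(targets=[[[0.2,-0.52,-0.719,0,0,0,0],[0.2,-0.52,-0.719,0,0,0,0],[0.2,-0.52,-0.719,0,0,0,0],[0.2,-0.52,-0.719,0,0,0,0],[0.2,-0.52,-0.719,0,0,0,0],[0.2,-0.52,-0.719,0,0,0,0],[0.2,-0.52,-0.719,0,0,0,0],[0.2,0,0,0.4,0,0,0],[0.2,0,0,0.4,0,0,0],[0.2,0,0,0,0,0,0],[0.2,0,0,0,0,0,0]]])

```text
clock: 45.25
ee_pos: [0.6362, 0.062, 0.0823]
orientation: [0.516, 3.099, -0.0]
wrist_force: [-0.0, -0.0, -0.4]
width: 0.332
grasp_force: 59.3
```

>>> move_arm(targets=[[[0.2,0,0,0.3,0,0,0],[0.2,0,0,0.3,0,0,0],[0.2,0,0,0,0,0,0],[0.55,0,0,0,0,0,0],[0.55,0,0,0,0,0,0],[0.55,0,0,0,0,0,0],[0.55,0,0,-0.5,0,0,0],[0.7,0,0,-0.5,0,0,0],[0.7,0,0,-0.3,0,0,0],[0.7,0,0,0,0,0,0],[0.7,0,0,0,0,0,0],[0.7,0,0,0,0,0,0]]])

```text
clock: 46.45
ee_pos: [0.6354, 0.0619, 0.1152]
orientation: [-0.516, -3.097, 0.001]
wrist_force: [-0.7, -0.4, -0.2]
width: 0.702
grasp_force: 0.0
```

Run:
```python
from h import *
t=.53; u=np.array([np.cos(t+np.pi/4),np.sin(t+np.pi/4)]); x,y=np.array([.4196,.2638])-.0036*u
legs([(x,y,.115,t+np.pi/4),(x,y,.016,None),(x,y,.12,None),(.700,.062,.12,None)])
print(x,y)
```

```text
t 46.5 p [0.6354 0.0619 0.1152] psi 1.241 tiltz [-0.002 -0.    -1.   ] w 0.702 q1,q6 [ 0.41 -2.31]
turn wz total -0.75  shift tx 5.20 ty 2.74 tz 0.00  (lat norm 5.88)
turn wz total 0.00  shift tx 0.00 ty 0.00 tz 1.98  (lat norm 0.00)
turn wz total 0.00  shift tx 0.00 ty 0.00 tz -2.08  (lat norm 0.00)
turn wz total 0.00  shift tx -6.45 ty -2.42 tz -0.00  (lat norm 6.88)
0.4186905295637545 0.2603167739772453
```

>>> move_arm(targets=[[[0.7,0,0,0,0,0,-0.75],[0.7,0.743,0.391,0,0,0,0],[0.7,0.743,0.391,0,0,0,0],[0.7,0.743,0.391,0,0,0,0],[0.7,0.743,0.391,0,0,0,0],[0.7,0.743,0.391,0,0,0,0],[0.7,0.743,0.391,0,0,0,0],[0.7,0.743,0.391,0,0,0,0],[0.7,0,0,0.5,0,0,0],[0.7,0,0,0,0,0,0],[0.7,0,0,0,0,0,0],[0.7,0,0,0,0,0,0]]])

```text
clock: 47.65
ee_pos: [0.4198, 0.2595, 0.0924]
orientation: [0.401, 3.115, -0.0]
wrist_force: [1.0, -1.1, 0.2]
width: 0.701
grasp_force: 0.0
```

Run:
```python
from h import *
x,y=.4187,.2603
legs([(x,y,.016,.53+np.pi/4),(x,y,.12,None),(.697,.060,.12,None)])
wchk('w6.png',x,y,.53+np.pi/4)
```

```text
t 47.6 p [0.4198 0.2595 0.0924] psi 1.315 tiltz [ 0.001 -0.    -1.   ] w 0.701 q1,q6 [ 0.96 -2.79]
turn wz total -0.01  shift tx 0.03 ty 0.01 tz 1.53  (lat norm 0.03)
turn wz total 0.00  shift tx 0.00 ty 0.00 tz -2.08  (lat norm 0.00)
turn wz total 0.00  shift tx -6.40 ty -2.47 tz -0.00  (lat norm 6.86)
 in given frame, mm: 1/50/99% [[-16.4, -23.4], [0.3, 1.4], [14.4, 20.6]] area mm2 hull 1184.4610670350512 z 0.0445
```

>>> move_arm(targets=[[[0.7,0.03,0,0.5,0,0,0],[0.7,0,0,0.5,0,0,0],[0.7,0,0,0.5,0,0,0],[0.7,0,0,0,0,0,0],[0.2,0,0,0,0,0,0],[0.2,0,0,0,0,0,0],[0.2,0,0,0,0,0,0],[0.2,0,0,0,0,0,0],[0.2,0,0,0,0,0,0],[0.2,0,0,-0.6,0,0,0],[0.2,0,0,-0.7,0,0,0],[0.2,0,0,-0.8,0,0,0]]])

```text
clock: 48.9
ee_pos: [0.4171, 0.26, 0.1227]
orientation: [-0.4, -3.115, 0.001]
wrist_force: [1.2, 0.7, -0.6]
width: 0.335
grasp_force: 59.2
```

>>> move_arm(targets=[[[0.2,-0.8,-0.309,0,0,0,0],[0.2,-0.8,-0.309,0,0,0,0],[0.2,-0.8,-0.309,0,0,0,0],[0.2,-0.8,-0.309,0,0,0,0],[0.2,-0.8,-0.309,0,0,0,0],[0.2,-0.8,-0.309,0,0,0,0],[0.2,-0.8,-0.309,0,0,0,0],[0.2,-0.8,-0.309,0,0,0,0],[0.2,0,0,0.4,0,0,0],[0.2,0,0,0.4,0,0,0],[0.2,0,0,0,0,0,0],[0.2,0,0,0,0,0,0]]])

```text
clock: 50.1
ee_pos: [0.696, 0.06, 0.0822]
orientation: [-0.399, -3.116, 0.001]
wrist_force: [-0.6, -0.4, 0.9]
width: 0.336
grasp_force: 59.2
```

>>> move_arm(targets=[[[0.2,0,0,0.3,0,0,0],[0.2,0,0,0.25,0,0,0],[0.2,0,0,0,0,0,0],[0.55,0,0,0,0,0,0],[0.55,0,0,0,0,0,0],[0.55,0,0,0,0,0,0],[0.55,0,0,-0.5,0,0,0],[0.55,0,0,-0.8,0,0,0],[0.2,0,0,-0.9,0,0,0],[0,0,0,-0.9,0,0,0],[0,0,0,-0.6,0,0,0],[0,0,0,0,0,0,0]]])

```text
clock: 51.3
ee_pos: [0.6977, 0.0597, 0.2471]
orientation: [0.399, 3.106, 0.005]
wrist_force: [0.6, 0.1, 0.6]
width: -0.001
grasp_force: 0.0
```

Run:
```python
from h import *
legs([(.562,-.386,.25,None),(.562,-.386,.2,None)])
```

```text
t 51.3 p [0.6977 0.0597 0.2471] psi 1.315 tiltz [ 0.011  0.002 -1.   ] w -0.001 q1,q6 [ 0.37 -2.2 ]
turn wz total 0.00  shift tx 0.37 ty -9.31 tz -0.06  (lat norm 9.32)
turn wz total 0.00  shift tx 0.00 ty 0.00 tz 1.00  (lat norm 0.00)
```

>>> move_arm(targets=[[[0,0.037,-0.931,0,0,0,0],[0,0.037,-0.931,0,0,0,0],[0,0.037,-0.931,0,0,0,0],[0,0.037,-0.931,0,0,0,0],[0,0.037,-0.931,0,0,0,0],[0,0.037,-0.931,0,0,0,0],[0,0.037,-0.931,0,0,0,0],[0,0.037,-0.931,0,0,0,0],[0,0.037,-0.931,0,0,0,0],[0,0.037,-0.931,0,0,0,0],[0,0,0,0,0,0,0],[0,0,0,0,0,0,0]]])

```text
clock: 52.5
ee_pos: [0.56, -0.3868, 0.2388]
orientation: [-0.403, -3.115, -0.001]
wrist_force: [0.6, -0.2, -0.5]
width: -0.003
grasp_force: 0.0
```

Run:
```python
from h import *
legs([(.562,-.386,.2,None)])
im,W,p,H=look('top7.png'); sprayheels(W)
m=(W[...,2]>.02)&(abs(W[...,0]-.667)<.07)&(abs(W[...,1]-.027)<.07); print('box max z',np.percentile(W[...,2][m],[50,99]))
I=cv2.imread('pics/top7.png'); A=cv2.resize(I[150:350,130:530],(800,400),interpolation=cv2.INTER_CUBIC); cv2.imwrite('pics/top7c.png',A)
```

```text
t 52.5 p [ 0.56   -0.3868  0.2388] psi 1.313 tiltz [-0.  0. -1.] w -0.003 q1,q6 [-0.31 -1.52]
turn wz total 0.00  shift tx -0.03 ty 0.03 tz 0.78  (lat norm 0.04)
  spray 0.0465 chip in tray [ 0.0358 -0.0249] world [ 0.585 -0.253  8.088]
  spray 0.0468 D in tray [-0.0569  0.0207] world [ 0.488 -0.217  2.819]
box max z [0.03455858 0.04964879]
```

View pics/top7c.png

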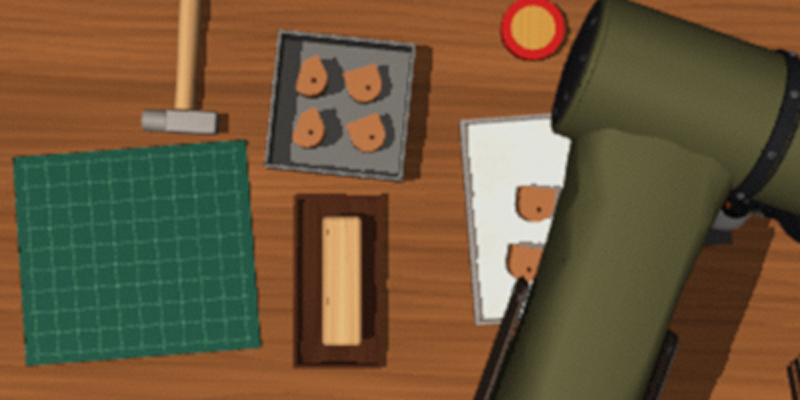

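The mat is empty, all four faulty heels are in the box, and the brush is in its tray. One sound heel, now at crop (538,203), has been knocked aside from its placed spot. I'll check the spray tray from the side camera.

Run:
```python
from h import *
im,d,p=shot('side','side2.png'); W=world(p,d)
I=cv2.imread('pics/side2.png'); cv2.imwrite('pics/side2c.png',cv2.resize(I[180:290,270:430],(800,550),interpolation=cv2.INTER_CUBIC))
# top faces in tray
m=(W[...,2]>.041)&(W[...,2]<.053)&(W[...,0]>.43)&(W[...,0]<.66)&(W[...,1]<-.13)&(W[...,1]>-.34)
m=cv2.morphologyEx(m.astype(np.uint8),cv2.MORPH_OPEN,np.ones((2,2)))
n,l,st,_=cv2.connectedComponentsWithStats(m)
for i in range(1,n):
    if st[i,4]>20:
        P=W[l==i]; print(st[i],np.percentile(P,[3,97],axis=0).round(3).tolist())
```

```text
[331 220  17  10 129] [[0.586, -0.315, 0.016], [0.623, -0.246, 0.05]]
[374 223  15  11 129] [[0.475, -0.333, 0.013], [0.508, -0.259, 0.052]]
[345 235  16  12 139] [[0.537, -0.245, 0.013], [0.57, -0.18, 0.051]]
[369 241  18  12 150] [[0.467, -0.227, 0.02], [0.502, -0.17, 0.051]]
```

View pics/side2c.png

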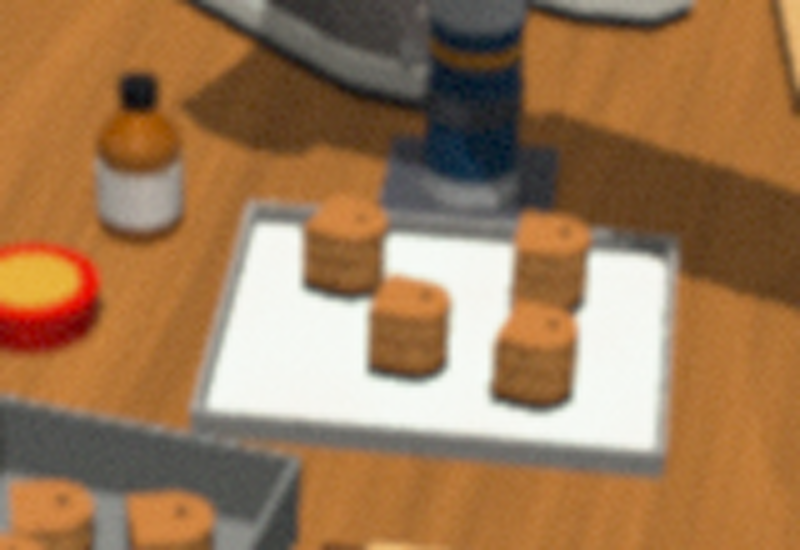

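The side view shows all four sound heels upright and well apart, at crop (345,245), (410,325), (550,260) and (535,355). The nearest pair is about 65 mm between centres and all are inside the limits, so I can press the cap.

>>> move_arm(targets=[[[0,-0.03,0.03,0.4,0,0,0],[0,0,0,0.3,0,0,0],[0,0,0,0.12,0,0,0],[0,0,0,0.08,0,0,0],[0,0,0,0.06,0,0,0],[0,0,0,0,0,0,0],[0,0,0,0,0,0,0]]])

```text
clock: 53.3
ee_pos: [0.5628, -0.3848, 0.1924]
orientation: [0.399, 3.115, -0.001]
wrist_force: [-1.2, 1.2, 1.7]
width: -0.001
grasp_force: 0.9
```

Contact begins (about 1.7 N). I'll press about 6 mm further and hold.

>>> move_arm(targets=[[[0,0,0,0.06,0,0,0],[0,0,0,0.06,0,0,0],[0,0,0,0,0,0,0],[0,0,0,0,0,0,0],[0,0,0,0,0,0,0]]])

```text
clock: 53.8
ee_pos: [0.5629, -0.385, 0.1881]
orientation: [0.399, 3.113, -0.002]
wrist_force: [-1.9, 3.3, 9.9]
width: 0.003
grasp_force: 5.0
```

>>> move_arm(targets=[[[0,0,0,0.02,0,0,0],[0,0,0,0,0,0,0],[0,0,0,0,0,0,0],[0,0,0,-0.2,0,0,0],[0,0,0,-0.5,0,0,0],[0,0,0,-0.8,0,0,0],[0,0,0,0,0,0,0],[0,0,0,0,0,0,0],[0,0,0,0,0,0,0],[0,0,0,0,0,0,0]]])

```text
clock: 54.8
ee_pos: [0.5622, -0.3846, 0.2575]
orientation: [-0.399, -3.114, -0.001]
wrist_force: [-0.2, 0.4, -0.5]
width: -0.003
grasp_force: 0.0
```

Run:
```python
from h import *
im,d,p=shot('side','side3.png'); W=world(p,d)
def comp(W):
    m=(W[...,2]>.041)&(W[...,2]<.053)&(W[...,0]>.43)&(W[...,0]<.66)&(W[...,1]<-.13)&(W[...,1]>-.34)
    m=cv2.morphologyEx(m.astype(np.uint8),cv2.MORPH_OPEN,np.ones((2,2)))
    n,l,st,_=cv2.connectedComponentsWithStats(m); return st[1:].tolist()
print(comp(W))
a=np.load('pics/side2.png.npz'); dd=np.abs(im.astype(int)-a['im'].astype(int)).max(-1)
print('changed px on bench half',(dd[200:]>60).sum())
V=W[150:200,345:390]; print('cap top z',np.percentile(V[(V[...,2]<.21)&(V[...,1]<-.33)&(V[...,1]>-.45)][:,2],99))
```

```text
[[331, 220, 17, 10, 128], [373, 223, 16, 11, 131], [345, 235, 16, 12, 135], [369, 241, 18, 11, 151]]
changed px on bench half 15
cap top z 0.19549065796420634
```

The cap has sprung back up and nothing else has changed, so I'm handing the job in.

```bash
python3 -c "
from bench import manip
print(manip.sign_off())"
```

```text
the job is handed in; nothing more can be done
None
```

I handed the job in with the brush bristles down in its tray, four sound heels upright and apart in the spray tray, four faulty ones in the scrap box, and the cap pressed fully down and back up; no verdict came back.

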